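Return the drill set-up tooling to its stowage

TASK

Put the four set-up tools back in their stowage: the V-block, the drill chuck and the flat steel square each right down into the black foam insert cut out to its shape, and the loose steel parallel upright on its edge in the empty slot of the wooden rack beside its mate. Lower them in gently without dropping them, and leave the mate standing in its own slot.

Things in the scene. Friction and masses are not known exactly. Their poses are not given: they have to be found in the camera images.
- vblock: black steel V-block, 70 (x) x 46 (y) x 40 mm high, about 0.7 kg, with a bright 90 degree vee 32 wide and 16 deep along its x axis in the top. Origin: centre of its underside, z up. Its two 70 x 40 mm sides are flat and plain to grip (46 mm apart). Either way round is the same
- chuck: keyed drill chuck standing on its back face with its three jaws pointing up, about 0.45 kg; steel body 48 mm in diameter, dark toothed ring 52 mm in diameter between 27 and 40 mm above the underside, nose tapering up to the jaw tips at 72 mm. Origin: centre of its underside, z up the axis
- square: flat one-piece L-shaped steel square lying on the bench, about 0.2 kg, 10 mm thick, outline 100 (x) x 70 (y) mm, both legs 20 mm wide. Origin: centre of the 100 x 70 mm outline on the underside, z up. The long leg runs along x, its centre line at y = -25 mm from x = -50 to +50; the short leg runs along y, its centre line at x = -40 mm, up to y = +35. It balances near x = -13, y = -13 mm
- parallel: loose steel parallel standing on its long edge on the bench: plain ground bar 125 mm long (x), 10 mm thick (y), 45 mm high, about 0.4 kg, with a dark hole near each end. Origin: centre of the lower edge, z up. Either way round is the same
- vblock_foam: foam insert 116 (x) x 92 (y) x 24 mm, black with a yellow floor, fixed to the bench, with a rectangular cut-out 80 (x) x 56 (y) mm, 16 mm deep, for the V-block. Origin: under the middle of the cut-out on the bench; the yellow floor is 8 mm above it. The V-block's x axis lies along its x axis, either way round
- chuck_foam: foam insert 104 x 104 x 24 mm, black with a yellow floor, fixed to the bench, with a round cut-out 62 mm in diameter, 16 mm deep, for the chuck, jaws up. Origin: under the middle of the cut-out on the bench; the yellow floor is 8 mm above it
- square_foam: fixed foam insert 140 (x) x 117 (y) x 16 mm, black, yellow floor, with an L-shaped cut-out for the square, 5 mm larger all round, 8 mm deep. Origin: on the bench under the middle of the cut-out's outline; floor 8 mm above it. The square's x and y axes lie along the insert's, one way only. A finger notch of the same depth crosses the long leg at x = -20 to +30, y = -62 (open edge) to +17 mm
- rack: light wooden rack 153 (x) x 74 (y) x 28 mm, fixed to the bench, with two straight slots along x, each 137 mm long, 18 mm wide and 20 mm deep, floors 8 mm above the bench. Origin: under the middle of the rack on the bench. The empty slot's centre line is at y = -18 mm, the mate stands in the slot at y = +18 mm
- mate: the other parallel of the pair, the same as the loose one, standing on edge in its slot of the rack; to be left there. Origin: centre of its lower edge
There are look-alikes about, which are no part of the job. What is shaped like the parallel but yellow is not meant. Leave any blue look-alike of the square alone.

How it is judged:
By the outcome, as a careful person would: the job done as asked, in the order asked, and still so for the second after the job is handed in, with the robot touching nothing.
It also fails if it takes over 102 s, if anything falls off the work surface, if the arm or the gripper's body presses on something with over 40 N, if the wrist force passes 120 N, or if a joint passes its speed limit or range.

ROBOT

A 6-joint arm with a two-finger parallel gripper is mounted at the origin on the work surface. World frame = base frame: x ahead of the robot, y to its left, z up, the work surface at z = 0. Lengths are in m, angles in rad, forces in N, time in s.
With the tool pointing down it reaches from about 0.35 to 0.775 m from the base axis. Payload 7.3 kg.
Tool frame: the origin (TCP) lies midway between the tips of the shut fingers; the grasp point (between the pads) lies 19 mm behind it; z points along the fingers, y is the line along which they close (so a half turn about z gives the same grasp; the last joint's range is limited). The gripper opens to 92 mm and grips with 3 to 60 N. Pads are 19 mm wide; open, the fingers measure 130 mm over their backs; the gripper's body (75 mm by 190 mm) begins 47 mm behind the grasp point.
Start: joints at [-1.38, 0.342, 1.524, -0, 1.275, -0.146], TCP at [0.174, -0.496, 0.227] pointing down, gripper open.
Joint ranges: [-2.53, 2.53], [-0.77, 2.02], [0.04, 2.7], [-1, 4.14], [0.28, 2.66], [-3.11, 3.11]. Speed limits (rad/s): [2.57, 2.57, 3.14, 3.14, 3.14, 3.14].

INTERFACE

Orientations are given as [roll, pitch, yaw] about the fixed x, y, z axes, in that order (R = Rz(yaw) Ry(pitch) Rx(roll)).
In Python, from cell import robot, read_camera, camera_params, nets gives the robot as it stands. The module is installed in compiled form; this text tells all that it offers.
- The arm moves only by the tool step_arm, never from a script. Its argument "steps" is a list of rows, each an object of numbers: "x", "y", "z": the shift along the tool's x, y, z as a fraction of full scale; "rx", "ry", "rz": the turn, a rotation vector about the tool's x, y, z as a fraction of full scale; "claw": the opening, from -1 (shut) to 1 (fully open). In form: [{"x": .., "y": .., "z": .., "rx": .., "ry": .., "rz": .., "claw": ..}, ...]. A call has 1 to 12 rows; each row is the pose to reach, as a shift and turn from the pose commanded when the call began, along the tool's axes at that moment; what a row does not reach only later rows make up. Full scale, the value 1, is 750 mm for a shift and pi/4 rad for a turn. A row lasts 1/12 s, in which the tool goes at most 41.7 mm and 7.16 degrees, less where a joint would pass 70% of its speed; a pose out of reach is approached as far as the arm can. A call with a number of a shift or a turn outside -1 to 1 is refused whole. A call with a gripper value outside its range is refused whole. The fingers move at their own pace and stop on an object; "squeeze" is the grip in N (left out, the last holds). Time passes only in rows, so rows that repeat a pose let the fingers close. It gives the time, the measured TCP pose, the force, the opening and the grip force at its end, in the units of the state.
- robot.observe(): the state, without advancing time (a new reading comes with each control period).
- read_camera(name): name is "scene" or "top" or "wrist"; returns (picture, depth): 480x640x3 uint8, blue, green, red; 480x640 float32, m along the optical axis (not along the pixel's ray), 0 where there is no reading.
- camera_params(name): a dict with "fx", "fy", "cx", "cy" (pixels), "R" (3x3) and "t" (3): a world point X has camera coordinates R X + t; the wrist camera has in their place "hand_eye" (4x4, takes a point from camera to tool coordinates, whose origin is the TCP and whose axes are the flange's). Camera axes: x right, y down, z forward; pixel columns grow to the right and rows downward; lengths in m; the calibration is good to about 2 mm. A picture is of the moment at which its call begins: read the wrist's pose just before it. camera_params takes no time and is no camera call.
- robot.hand_in(): hands the job in; it is judged then, once.
Trained networks look in the newest picture that a camera, given by its name, has taken for a name from the list of things; names that differ only in an ending like _2 or _b are one class to them, and where a whole thing is asked for, a point or a joint stands for the part that bears it (a point fixed in the world has none). Each returns a list of dicts, best first, with "conf" (0 to 1); they miss things now and then, are a little off and sometimes report something else, mostly with a low value. They report only what shows in the picture. A call takes as long as a camera call. They do not tell look-alikes from the thing itself.
- nets.masks_of(camera, query): "region" (480x640 bool, what is visible of it) and "box" ([left, top, right, bottom] in pixels, round what is visible of it).
- nets.landmark_of(camera, query): "pixel" ([row, column] in pixels: a listed point, or the origin of a listed thing).
The state is a dict: "time": time; "qpos": joint angles; "qvel": joint speeds; "joint_efforts": joint torques, N m; "tool_pos": TCP position; "tool_rot": TCP orientation; "contact_force": force on the tool from outside, world axes, zero at the start; "torque": the same for the moment, N m; "opening": finger opening in m; "grip_force": force on a finger pad.
Only numpy, scipy, OpenCV 4.12 (cv2) and the standard library are available. Lean on these libraries where they do the work, as an engineer would, in place of code of your own. Each camera call takes 0.05 s, during which the arm holds its last target. There are 200 camera calls.

## Working session

There is one attempt and no reset: what is moved stays moved. The work goes in short steps, Python scripts to look and compute and a tool call to move; the robot and the scene stay as the last step left them, time stands still between calls to the robot, and variables do not carry over. Pictures are saved under pics/ and viewed, at most 14 in all, crops included, and the job is handed in when it is done.

Besides the shell and the picture viewer there is one more tool, called after "Request:" by a JSON object that holds its "api" and its "payload". step_arm: Moves the arm, as the interface text tells. Its arguments: {"type":"object","properties":{"steps":{"type":"array","items":{"type":"object","properties":{"x":{"type":"number","minimum":-1,"maximum":1},"y":{"type":"number","minimum":-1,"maximum":1},"z":{"type":"number","minimum":-1,"maximum":1},"rx":{"type":"number","minimum":-1,"maximum":1},"ry":{"type":"number","minimum":-1,"maximum":1},"rz":{"type":"number","minimum":-1,"maximum":1},"claw":{"type":"number"}}}},"squeeze":{"type":"number"}},"required":["steps"]}

```bash
mkdir -p pics
cat > h.py <<'E'
import numpy as np, cv2
from cell import robot, read_camera, camera_params, nets
from scipy.spatial.transform import Rotation as Ro
def cloud(name, depth, st=None):
    p=camera_params(name); v,u=np.mgrid[0:480,0:640]
    c=np.stack([(u-p['cx'])/p['fx']*depth,(v-p['cy'])/p['fy']*depth,depth],-1)
    if 'hand_eye' in p:
        H=np.array(p['hand_eye']); c=c@H[:3,:3].T+H[:3,3]
        return c@Ro.from_euler('xyz',st['tool_rot']).as_matrix().T+np.array(st['tool_pos'])
    return (c-np.array(p['t']))@np.array(p['R'])
def w2p(name,X):
    p=camera_params(name); c=np.array(p['R'])@X+np.array(p['t'])
    return p['fy']*c[1]/c[2]+p['cy'], p['fx']*c[0]/c[2]+p['cx']
E
python3 - <<'E'
from h import *
print(robot.observe())
for n in ('top','scene'):
    im,d=read_camera(n); cv2.imwrite(f'pics/{n}0.png',im); np.savez(f'{n}0.npz',im=im,d=d)
    P=cloud(n,d)
    for q in ['vblock','chuck','square','parallel','vblock_foam','chuck_foam','square_foam','rack','mate']:
        for r in nets.masks_of(n,q):
            if r['conf']<.2: continue
            m=r['region']&(d>0); X=P[m]
            print(n,q,round(r['conf'],2),np.round(r['box']),m.sum(),np.round(np.median(X,0),3) if m.any() else '',np.round(np.percentile(X[:,2],95),3) if m.any() else '')
    print({k:np.round(v,3).tolist() for k,v in camera_params(n).items()})
print(robot.observe()['time'], camera_params('wrist'))
E
```

```text
{'time': 0.0, 'qpos': array([-1.38001690e+00,  3.42752629e-01,  1.52504762e+00, -4.18213397e-05,
        1.27540935e+00, -1.46002041e-01]), 'qvel': array([ 0.00029104, -0.0004752 , -0.00128431,  0.00175709,  0.00103053,
       -0.00134301]), 'joint_efforts': array([-8.68877196e-04, -4.31240416e+01, -2.44220889e+01,  7.16661592e-02,
        5.59264678e-02, -1.03914604e-04]), 'tool_pos': array([ 0.17341283, -0.49508059,  0.22601877]), 'tool_rot': array([-3.13998709e+00, -1.95675499e-04,  3.36793519e-01]), 'contact_force': array([0.75787237, 0.2257931 , 0.11925838]), 'torque': array([-0.00199547, -0.04571319,  0.00877607]), 'grip_force': 0.0, 'opening': 0.09217534946161081}
top vblock 0.75 [260. 216. 288. 246.] 434 [0.455 0.125 0.033] 0.043
top chuck 0.52 [423. 228. 443. 245.] 259 [ 0.442 -0.354  0.049] 0.071
top square 0.7 [255. 166. 308. 200.] 1117 [0.618 0.108 0.025] 0.033
top square 0.64 [158. 276. 188. 311.] 322 [0.275 0.413 0.01 ] 0.016
top square 0.54 [193. 164. 224. 185.] 325 [0.645 0.311 0.01 ] 0.015
top parallel 0.57 [329. 170. 366. 194.] 219 [ 0.615 -0.102  0.042] 0.05
top pa
[... 1758 characters left out ...]
.031
scene mate 0.57 [360. 288. 412. 305.] 580 [0.602 0.097 0.044] 0.055
{'fx': 538.421, 'fy': 538.421, 'cx': 317.773, 'cy': 235.901, 'R': [[0.02, 1.0, 0.013], [0.745, -0.006, -0.667], [-0.666, 0.023, -0.745]], 't': [0.051, -0.279, 1.699]}
1.0 {'fx': 426.6929803655876, 'fy': 426.6929803655876, 'cx': 317.92637088189923, 'cy': 236.05507642760944, 'hand_eye': array([[ 4.97126984e-04, -9.66756685e-01, -2.55697606e-01,
         6.93260426e-02],
       [ 9.99999875e-01,  4.95867501e-04,  6.93933015e-05,
        -2.93528072e-04],
       [ 5.97056947e-05, -2.55697608e-01,  9.66756810e-01,
        -1.58668040e-01],
       [ 0.00000000e+00,  0.00000000e+00,  0.00000000e+00,
         1.00000000e+00]])}
```

View pics/top0.png

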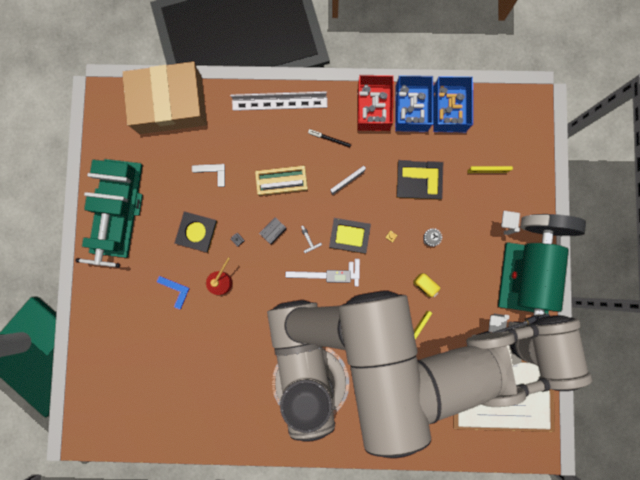

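View pics/scene0.png

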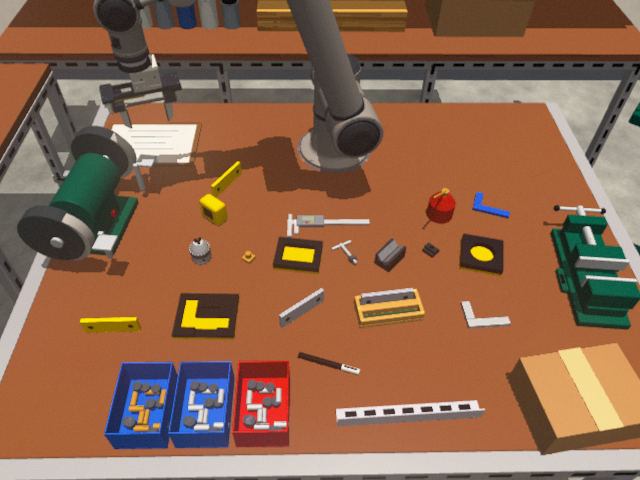

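Top image: V-block (273,231), chuck (432,237), steel square (210,174), steel parallel (348,180), V-block foam (350,236), chuck foam (196,232), square foam (419,180) and rack with mate (282,181). The possible mistakes are:
- **Parallel:** yellow bars at (490,170) and (423,324), or the mate at (282,184).
- **Square:** the blue one at (173,292).
- **V-block:** the small black block at (237,240) or the yellow block at (427,285).
- **Chuck:** nothing similar in view.

I choose the steel-coloured ones that match the given sizes. Next come coarse fits from both views and a close crop.

```bash
cat >> h.py <<'E'
def fit(P,c,r,z0,z1):
    """min-area rectangle of points in height band near c; returns centre, (long,short), yaw of long side, median z"""
    m=(np.hypot(P[...,0]-c[0],P[...,1]-c[1])<r)&(P[...,2]>z0)&(P[...,2]<z1)
    X=P[m]
    if len(X)<10: return None
    k=cv2.minAreaRect((X[:,:2]*1000).astype(np.float32)); (cx,cy),(w,h),a=k
    if w<h: w,h,a=h,w,a+90
    a=(a+90)%180-90
    return np.round([cx,cy,w,h,a,np.median(X[:,2])*1000,np.percentile(X[:,2],2)*1000,np.percentile(X[:,2],98)*1000],1),len(X)
E
python3 - <<'E'
from h import *
O={'vblock':((.46,.122),.06,.02,.06),'chuck':((.45,-.355),.05,.02,.09),'square':((.648,.315),.09,.005,.02),'parallel':((.618,-.102),.08,.03,.06),
'vblock_foam':((.45,-.111),.085,.015,.035),'chuck_foam':((.45,.364),.085,.015,.035),'square_foam':((.63,-.325),.105,.009,.03),'rack':((.622,.103),.1,.018,.036),'mate':((.6,.098),.08,.04,.065)}
for n in('top','scene'):
    f=np.load(n+'0.npz'); P=cloud(n,f['d'])
    print(n,'bench z',np.percentile(P[(abs(P[...,0]-.53)<.03)&(abs(P[...,1]-0)<.1)][:,2],[5,50,95]).round(4))
    for k,v in O.items(): print(n,k,fit(P,*v))
a=np.load('top0.npz')['im'][150:260,175:460]; b=np.load('scene0.npz')['im'][215:340,150:520]
a=cv2.resize(a,(780,301),interpolation=cv2.INTER_CUBIC); b=cv2.resize(b,(780,264),interpolation=cv2.INTER_CUBIC)
cv2.imwrite('pics/crop1.png',np.vstack([a,b]))
E
```

```text
top bench z [-0.0055 -0.      0.0053]
top vblock (array([456.2, 125.9,  69.4,  48.1, -42.2,  34.7,  22.5,  45.2]), 371)
top chuck (array([ 444.2, -360. ,   51.9,   49.7,  -86.3,   50.3,   32.1,   74.1]), 248)
top square (array([651.4, 313.5, 169.8, 166.6,  27.2,   8.3,   5.1,  16.1]), 453)
top parallel (array([ 616.7, -100.5,  124.2,   11.5,  -52.6,   44.5,   32.2,   50.6]), 165)
top vblock_foam (array([ 447.3, -110.3,  115.7,   92.7,   81.9,   23.9,   16.5,   30.9]), 687)
top chuck_foam (array([449. , 364.8, 107. , 104.1,  76.1,  23.9,  16.4,  30.8]), 870)
top square_foam (array([ 611.3, -311. ,  168.3,  151.6,   88.9,   14.6,    9.3,   22.2]), 1241)
top rack (array([613.5, 105.1, 153.2,  75.6, -82.3,  27.4,  18.9,  34.1]), 732)
top mate (array([596.4,  99.8, 124.6,  12.3, -82.6,  52.3,  41.3,  58.6]), 173)
scene bench z [-0.0037  0.0001  0.0042]
scene vblock (array([458.4, 123.6,  76.3,  49.2, -42.8,  33.9,  21.2,  44. ]), 497)
scene chuck (array([ 451.9, -360.1,   51.8,   46.7,  -75.8,   47.3,   21.6,   72.6]), 365)
scene square (array([650.8, 320.2, 171.4, 152.7, -62. ,   9.6,   5.2,  14.1]), 542)
scene parallel (array([ 619.7, -101. ,  125.3,   15.5,  -50.7,   43.3,   31.2,   48.9]), 346)
scene vblock_foam (array([ 448.6, -111.6,  116.4,   99.2,   81.7,   23.6,   15.7,   28.2]), 897)
scene chuck_foam (array([450. , 363.5, 112.9, 104.1, -13.8,  23.6,  16.1,  28. ]), 1046)
scene square_foam (array([ 629.3, -326.5,  142.2,  122.6,   89.4,   15.2,    9.2,   20.4]), 1982)
scene rack (array([616.9, 104.3, 155.2,  78.5, -82.2,  27.2,  18.8,  34.4]), 1241)
scene mate (array([598.9,  99.4, 125.5,  15.6, -81.6,  51. ,  40.5,  55.9]), 346)
```

View pics/crop1.png

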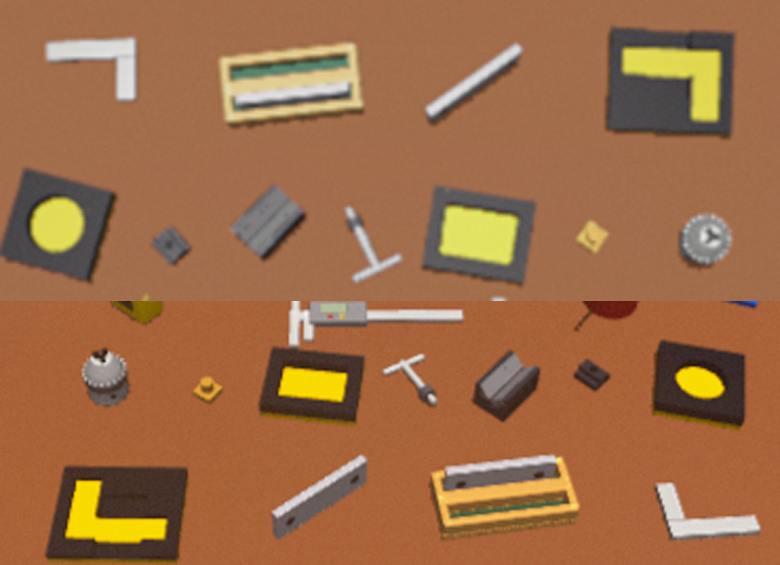

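The crop confirms the choice: bare-steel square and parallel, black V-block, and chuck with its jaws up. Both views agree on heights and yaws. Now I need move helpers, then I'll go over the V-block.

```bash
cat >> h.py <<'E'
def plan(x,y,z,yaw):
    """mm, deg -> step_arm fractions from the measured pose (tool kept pointing down)"""
    s=robot.observe(); R=Ro.from_euler('xyz',s['tool_rot']).as_matrix()
    d=R.T@(np.array([x,y,z])/1000-s['tool_pos'])/.75
    w=Ro.from_matrix(R.T@Ro.from_euler('xyz',[180,0,yaw],degrees=True).as_matrix()).as_rotvec()/(np.pi/4)
    print('pose',np.round(np.array(s['tool_pos'])*1000,1),np.round(np.degrees(s['tool_rot']),2),'op',round(s['opening']*1000,1),'F',np.round(s['contact_force'],1),'t',round(s['time'],2),'q',np.round(s['qpos'],2))
    print('xyz',np.round(d,4),'r',np.round(w,4))
E
python3 -c "
from h import *
plan(457,125,200,137.5)"
```

```text
pose [ 173.5 -495.5  226.7] [180.     0.    19.29] op 91.9 F [ 0.2  1.  -0.1] t 1.0 q [-1.38  0.34  1.52 -0.    1.28 -0.15]
xyz [ 0.6302 -0.656   0.0356] r [ 0.0000e+00  1.0000e-04 -2.6268e+00]
```

Request:
{"api": "step_arm", "payload": {"steps": [{"x": 0.6302, "y": -0.656, "z": 0.0, "rz": -1}, {"x": 0.6302, "y": -0.656, "z": 0.0, "rz": -1}, {"x": 0.6302, "y": -0.656, "z": 0.0, "rz": -1}, {"x": 0.6302, "y": -0.656, "z": 0.0, "rz": -1}, {"x": 0.6302, "y": -0.656, "z": 0.0, "rz": -1}, {"x": 0.6302, "y": -0.656, "z": 0.0, "rz": -1}, {"x": 0.6302, "y": -0.656, "z": 0.0, "rz": -1}, {"x": 0.6302, "y": -0.656, "z": 0.0, "rz": -1}, {"x": 0.6302, "y": -0.656, "z": 0.0, "rz": -1}, {"x": 0.6302, "y": -0.656, "z": 0.0, "rz": -1}, {"x": 0.6302, "y": -0.656, "z": 0.0, "rz": -1}, {"x": 0.6302, "y": -0.656, "z": 0.0, "rz": -1}]}}

```text
$.steps[0]: bad value
```

```bash
python3 -c "
from h import *
plan(457,125,200,137.5)"
```

```text
pose [ 173.5 -495.5  226.7] [180.     0.    19.29] op 91.9 F [ 0.2  1.  -0.1] t 1.0 q [-1.38  0.34  1.52 -0.    1.28 -0.15]
xyz [ 0.6302 -0.656   0.0356] r [ 0.0000e+00  1.0000e-04 -2.6268e+00]
```

Request:
{"api": "step_arm", "payload": {"steps": [{"x": 0.63, "y": -0.656, "z": 0.0, "rx": 0, "ry": 0, "rz": -1, "claw": 1}, {"x": 0.63, "y": -0.656, "z": 0.0, "rx": 0, "ry": 0, "rz": -1, "claw": 1}, {"x": 0.63, "y": -0.656, "z": 0.0, "rx": 0, "ry": 0, "rz": -1, "claw": 1}, {"x": 0.63, "y": -0.656, "z": 0.0, "rx": 0, "ry": 0, "rz": -1, "claw": 1}, {"x": 0.63, "y": -0.656, "z": 0.0, "rx": 0, "ry": 0, "rz": -1, "claw": 1}, {"x": 0.63, "y": -0.656, "z": 0.0, "rx": 0, "ry": 0, "rz": -1, "claw": 1}, {"x": 0.63, "y": -0.656, "z": 0.0, "rx": 0, "ry": 0, "rz": -1, "claw": 1}, {"x": 0.63, "y": -0.656, "z": 0.0, "rx": 0, "ry": 0, "rz": -1, "claw": 1}, {"x": 0.63, "y": -0.656, "z": 0.0, "rx": 0, "ry": 0, "rz": -1, "claw": 1}, {"x": 0.63, "y": -0.656, "z": 0.0, "rx": 0, "ry": 0, "rz": -1, "claw": 1}, {"x": 0.63, "y": -0.656, "z": 0.0, "rx": 0, "ry": 0, "rz": -1, "claw": 1}, {"x": 0.63, "y": -0.656, "z": 0.0, "rx": 0, "ry": 0, "rz": -1, "claw": 1}]}}

```text
time: 2.0
tool_pos: [0.3817, -0.0387, 0.2271]
tool_rot: [3.14, -0.0, 1.122]
contact_force: [2.0, -1.4, -0.0]
opening: 0.0918
grip_force: 0.0
```

```bash
python3 -c "
from h import *
plan(457,125,200,137.5)"
```

```text
pose [381.7 -38.7 227.1] [179.93  -0.    64.29] op 91.8 F [ 2.  -1.4 -0. ] t 2.0 q [-0.3   0.08  1.87 -0.    1.19  0.15]
xyz [ 0.2402 -0.0042  0.0361] r [ 1.4000e-03  1.0000e-03 -1.6269e+00]
```

Request:
{"api": "step_arm", "payload": {"steps": [{"x": 0.24, "y": -0.004, "z": 0.036, "rx": 0, "ry": 0, "rz": -1, "claw": 1}, {"x": 0.24, "y": -0.004, "z": 0.036, "rx": 0, "ry": 0, "rz": -1, "claw": 1}, {"x": 0.24, "y": -0.004, "z": 0.036, "rx": 0, "ry": 0, "rz": -1, "claw": 1}, {"x": 0.24, "y": -0.004, "z": 0.036, "rx": 0, "ry": 0, "rz": -1, "claw": 1}, {"x": 0.24, "y": -0.004, "z": 0.036, "rx": 0, "ry": 0, "rz": -1, "claw": 1}, {"x": 0.24, "y": -0.004, "z": 0.036, "rx": 0, "ry": 0, "rz": -1, "claw": 1}, {"x": 0.24, "y": -0.004, "z": 0.036, "rx": 0, "ry": 0, "rz": -1, "claw": 1}]}}

```text
time: 2.58
tool_pos: [0.4566, 0.1242, 0.1992]
tool_rot: [-3.141, -0.0, 1.917]
contact_force: [0.2, 0.1, 0.8]
opening: 0.0921
grip_force: 0.0
```

Request:
{"api": "step_arm", "payload": {"steps": [{"x": 0, "y": 0, "z": 0, "rx": 0, "ry": 0, "rz": -0.627, "claw": 1}, {"x": 0, "y": 0, "z": 0, "rx": 0, "ry": 0, "rz": -0.627, "claw": 1}, {"x": 0, "y": 0, "z": 0, "rx": 0, "ry": 0, "rz": -0.627, "claw": 1}, {"x": 0, "y": 0, "z": 0, "rx": 0, "ry": 0, "rz": -0.627, "claw": 1}, {"x": 0, "y": 0, "z": 0, "rx": 0, "ry": 0, "rz": -0.627, "claw": 1}, {"x": 0, "y": 0, "z": 0, "rx": 0, "ry": 0, "rz": -0.627, "claw": 1}]}}

```text
time: 3.08
tool_pos: [0.4566, 0.1228, 0.1997]
tool_rot: [-3.142, 0.0, 2.396]
contact_force: [-0.3, -0.6, 0.4]
opening: 0.0915
grip_force: 0.0
```

```bash
cat >> h.py <<'E'
def look(tag,*fits):
    s=robot.observe(); im,d=read_camera('wrist'); cv2.imwrite(f'pics/{tag}.png',im); P=cloud('wrist',d,s); np.savez(tag+'.npz',im=im,P=P)
    for f in fits: print(fit(P,*f))
    return im,P
E
python3 -c "
from h import *
look('w1',((.457,.125),.06,.02,.06),((.457,.125),.06,.03,.06),((.457,.125),.06,.035,.06))
plan(457,125,100,137.5)"
```

```text
(array([458. , 125.7,  70.6,  46.1, -42.1,  36.2,  25. ,  41.8]), 5469)
(array([458. , 125.7,  70.5,  46.1, -42.1,  38.8,  30.4,  41.9]), 4220)
(array([457.9, 125.7,  70.3,  46.1, -42.1,  40. ,  35.2,  42. ]), 3057)
pose [456.6 122.8 199.7] [180.     0.   137.29] op 91.6 F [-1.1 -0.1  0.5] t 3.13 q [ 0.1   0.27  1.7  -0.    1.16 -0.72]
xyz [0.0016 0.0025 0.1329] r [ 0.      0.0001 -0.0046]
```

View pics/w1.png

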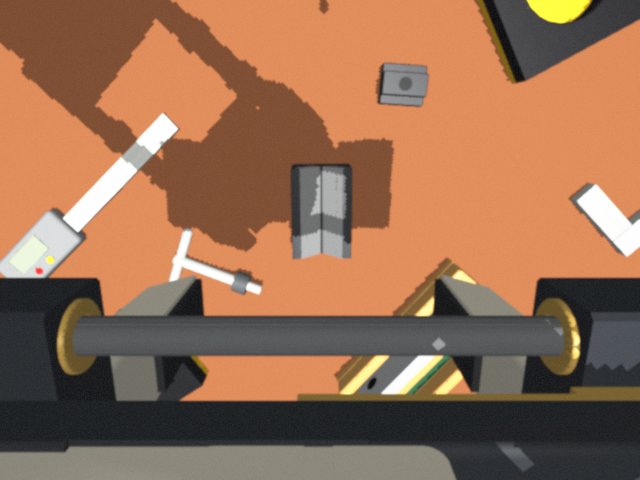

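Wrist view: the V-block is centred at about (322,210), vee pointing away, and it measures 70.5x46.1 mm with its top at 40 mm, as expected. The fingers have clear room.

```bash
python3 -c "
from h import *
plan(458,125.7,20,137.9)"
```

```text
pose [456.6 122.8 199.7] [180.     0.   137.29] op 91.6 F [-1.1 -0.1  0.5] t 3.13 q [ 0.1   0.27  1.7  -0.    1.16 -0.72]
xyz [0.0013 0.0041 0.2396] r [ 0.      0.0001 -0.0135]
```

Request:
{"api": "step_arm", "payload": {"steps": [{"x": 0.0013, "y": 0.0041, "z": 0.1, "rx": 0, "ry": 0, "rz": -0.0135, "claw": 1}, {"x": 0.0013, "y": 0.0041, "z": 0.1, "rx": 0, "ry": 0, "rz": -0.0135, "claw": 1}, {"x": 0.0013, "y": 0.0041, "z": 0.14, "rx": 0, "ry": 0, "rz": -0.0135, "claw": 1}, {"x": 0.0013, "y": 0.0041, "z": 0.18, "rx": 0, "ry": 0, "rz": -0.0135, "claw": 1}, {"x": 0.0013, "y": 0.0041, "z": 0.22, "rx": 0, "ry": 0, "rz": -0.0135, "claw": 1}, {"x": 0.0013, "y": 0.0041, "z": 0.2396, "rx": 0, "ry": 0, "rz": -0.0135, "claw": 1}, {"x": 0.0013, "y": 0.0041, "z": 0.2396, "rx": 0, "ry": 0, "rz": -0.0135, "claw": 1}, {"x": 0.0013, "y": 0.0041, "z": 0.2396, "rx": 0, "ry": 0, "rz": -0.0135, "claw": 1}]}}

```text
time: 3.8
tool_pos: [0.4577, 0.1256, 0.0197]
tool_rot: [-3.14, -0.001, 2.409]
contact_force: [0.6, -0.0, 0.9]
opening: 0.0917
grip_force: 0.0
```

Request:
{"api": "step_arm", "payload": {"squeeze": 35, "steps": [{"x": 0, "y": 0, "z": 0, "rx": 0, "ry": 0, "rz": 0, "claw": -1}, {"x": 0, "y": 0, "z": 0, "rx": 0, "ry": 0, "rz": 0, "claw": -1}, {"x": 0, "y": 0, "z": 0, "rx": 0, "ry": 0, "rz": 0, "claw": -1}, {"x": 0, "y": 0, "z": 0, "rx": 0, "ry": 0, "rz": 0, "claw": -1}, {"x": 0, "y": 0, "z": 0, "rx": 0, "ry": 0, "rz": 0, "claw": -1}, {"x": 0, "y": 0, "z": 0, "rx": 0, "ry": 0, "rz": 0, "claw": -1}, {"x": 0, "y": 0, "z": 0, "rx": 0, "ry": 0, "rz": 0, "claw": -1}, {"x": 0, "y": 0, "z": 0, "rx": 0, "ry": 0, "rz": 0, "claw": -1}, {"x": 0, "y": 0, "z": 0, "rx": 0, "ry": 0, "rz": 0, "claw": -1}, {"x": 0, "y": 0, "z": 0, "rx": 0, "ry": 0, "rz": 0, "claw": -1}]}}

```text
time: 4.63
tool_pos: [0.4579, 0.1256, 0.0201]
tool_rot: [-3.141, 0.0, 2.411]
contact_force: [-1.7, -0.5, 2.9]
opening: 0.0459
grip_force: 35.0
```

```bash
python3 -c "
from h import *
plan(448,-111,140,81.8)"
```

```text
pose [457.9 125.6  20.1] [-179.99    0.    138.12] op 45.9 F [-1.7 -0.5  2.9] t 4.63 q [ 0.11  0.54  1.9  -0.    0.7  -0.73]
xyz [-0.2008 -0.2438 -0.1598] r [-2.0000e-04  2.0000e-04  1.2516e+00]
```

Request:
{"api": "step_arm", "payload": {"steps": [{"x": 0, "y": 0, "z": -0.02, "rx": 0, "ry": 0, "rz": 0, "claw": -1}, {"x": 0, "y": 0, "z": -0.06, "rx": 0, "ry": 0, "rz": 0, "claw": -1}, {"x": 0, "y": 0, "z": -0.11, "rx": 0, "ry": 0, "rz": 0, "claw": -1}, {"x": 0, "y": 0, "z": -0.16, "rx": 0, "ry": 0, "rz": 0, "claw": -1}, {"x": -0.03, "y": -0.04, "z": -0.16, "rx": 0, "ry": 0, "rz": 0.1, "claw": -1}, {"x": -0.065, "y": -0.08, "z": -0.16, "rx": 0, "ry": 0, "rz": 0.25, "claw": -1}, {"x": -0.1, "y": -0.12, "z": -0.16, "rx": 0, "ry": 0, "rz": 0.4, "claw": -1}, {"x": -0.13, "y": -0.16, "z": -0.16, "rx": 0, "ry": 0, "rz": 0.55, "claw": -1}, {"x": -0.165, "y": -0.2, "z": -0.16, "rx": 0, "ry": 0, "rz": 0.7, "claw": -1}, {"x": -0.19, "y": -0.23, "z": -0.16, "rx": 0, "ry": 0, "rz": 0.85, "claw": -1}, {"x": -0.2008, "y": -0.2438, "z": -0.16, "rx": 0, "ry": 0, "rz": 1, "claw": -1}, {"x": -0.2008, "y": -0.2438, "z": -0.16, "rx": 0, "ry": 0, "rz": 1, "claw": -1}]}}

```text
time: 5.63
tool_pos: [0.4472, -0.1137, 0.1389]
tool_rot: [-3.14, 0.0, 1.616]
contact_force: [-0.5, 0.1, -6.5]
opening: 0.0458
grip_force: 35.0
```

Request:
{"api": "step_arm", "payload": {"steps": [{"x": 0, "y": 0, "z": 0, "rx": 0, "ry": 0, "rz": 0.15, "claw": -1}, {"x": 0, "y": 0, "z": 0, "rx": 0, "ry": 0, "rz": 0.25, "claw": -1}, {"x": 0, "y": 0, "z": 0, "rx": 0, "ry": 0, "rz": 0.2516, "claw": -1}, {"x": 0, "y": 0, "z": 0, "rx": 0, "ry": 0, "rz": 0.2516, "claw": -1}]}}

```text
time: 5.97
tool_pos: [0.4474, -0.11, 0.1393]
tool_rot: [-3.14, -0.001, 1.432]
contact_force: [-0.0, 0.2, -7.2]
opening: 0.0455
grip_force: 35.0
```

```bash
python3 -c "
from h import *
im,P=look('w2',((.448,-.111),.085,.018,.030),((.448,-.111),.055,.002,.012),((.448,-.111),.07,.06,.2))
plan(448,-111,28,81.8)"
```

```text
(array([450.7, -96.6,  92.3,  88.7,  -8.3,  24.7,  23.2,  26.2]), 6701)
(array([449.1, -97.6, 108.6,  54.9,  -3.8,   8.8,   7.1,  10.4]), 2843)
(array([ 451.2, -105.2,   76.8,   72.8,  -75.2,  156.4,  129.8,  193.2]), 24156)
pose [ 447.6 -110.1  139.5] [-1.7992e+02 -3.0000e-02  8.2050e+01] op 45.8 F [ 0.  -0.1 -7. ] t 6.02 q [-0.41  0.32  1.82  0.    1.   -0.27]
xyz [-0.0011  0.0009  0.1486] r [-0.0018 -0.0006  0.0056]
```

View pics/w2.png

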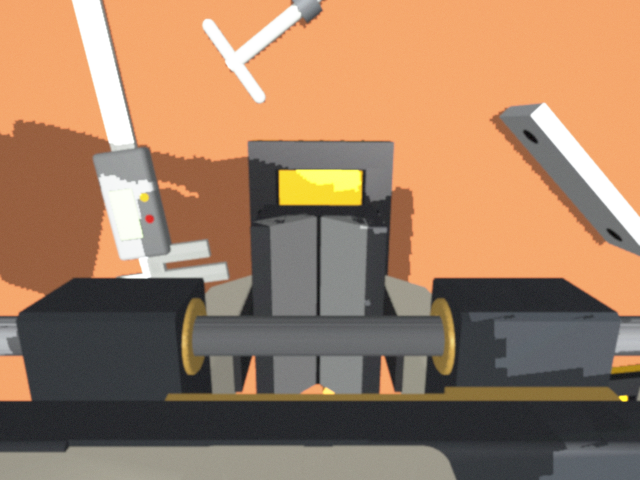

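Wrist view: the block hangs square in the fingers, and the foam's far edge (250–392, row 142) and yellow floor are visible ahead of it. The foam centre comes out at (448.7,-110.1) with yaw 81.7.

Request:
{"api": "step_arm", "payload": {"steps": [{"x": 0, "y": 0.0015, "z": 0.03, "rx": 0.002, "ry": 0, "rz": 0.008, "claw": -1}, {"x": 0, "y": 0.0015, "z": 0.07, "rx": 0.002, "ry": 0, "rz": 0.008, "claw": -1}, {"x": 0, "y": 0.0015, "z": 0.1, "rx": 0.002, "ry": 0, "rz": 0.008, "claw": -1}, {"x": 0, "y": 0.0015, "z": 0.115, "rx": 0.002, "ry": 0, "rz": 0.008, "claw": -1}, {"x": 0, "y": 0.0015, "z": 0.122, "rx": 0.002, "ry": 0, "rz": 0.008, "claw": -1}, {"x": 0, "y": 0.0015, "z": 0.128, "rx": 0.002, "ry": 0, "rz": 0.008, "claw": -1}, {"x": 0, "y": 0.0015, "z": 0.134, "rx": 0.002, "ry": 0, "rz": 0.008, "claw": -1}, {"x": 0, "y": 0.0015, "z": 0.134, "rx": 0.002, "ry": 0, "rz": 0.008, "claw": -1}]}}

```text
time: 6.68
tool_pos: [0.4493, -0.1111, 0.0395]
tool_rot: [-3.14, 0.0, 1.422]
contact_force: [-0.2, 0.1, -7.4]
opening: 0.0456
grip_force: 35.0
```

```bash
python3 -c "
from h import *
plan(448.7,-110.1,28,81.7)"
```

```text
pose [ 449.3 -111.1   39.5] [-1.7993e+02  1.0000e-02  8.1490e+01] op 45.6 F [-0.2  0.1 -7.4] t 6.68 q [-0.41  0.49  1.92 -0.    0.74 -0.26]
xyz [ 0.0011 -0.001   0.0153] r [-0.0016  0.0002 -0.0046]
```

Request:
{"api": "step_arm", "payload": {"steps": [{"x": 0.0011, "y": -0.001, "z": 0.004, "rx": 0, "ry": 0, "rz": -0.003, "claw": -1}, {"x": 0.0011, "y": -0.001, "z": 0.008, "rx": 0, "ry": 0, "rz": -0.003, "claw": -1}, {"x": 0.0011, "y": -0.001, "z": 0.011, "rx": 0, "ry": 0, "rz": -0.003, "claw": -1}, {"x": 0.0011, "y": -0.001, "z": 0.013, "rx": 0, "ry": 0, "rz": -0.003, "claw": -1}, {"x": 0.0011, "y": -0.001, "z": 0.0145, "rx": 0, "ry": 0, "rz": -0.003, "claw": -1}, {"x": 0.0011, "y": -0.001, "z": 0.0145, "rx": 0, "ry": 0, "rz": -0.003, "claw": -1}, {"x": 0.0011, "y": -0.001, "z": 0.0145, "rx": 0, "ry": 0, "rz": -0.003, "claw": -1}]}}

```text
time: 7.27
tool_pos: [0.4485, -0.1102, 0.0287]
tool_rot: [-3.14, 0.0, 1.424]
contact_force: [-0.4, 0.6, -7.2]
opening: 0.0454
grip_force: 35.0
```

Request:
{"api": "step_arm", "payload": {"steps": [{"x": 0, "y": 0, "z": 0.0005, "rx": 0, "ry": 0, "rz": 0, "claw": -1}, {"x": 0, "y": 0, "z": 0.001, "rx": 0, "ry": 0, "rz": 0, "claw": -1}, {"x": 0, "y": 0, "z": 0.001, "rx": 0, "ry": 0, "rz": 0, "claw": -1}]}}

```text
time: 7.52
tool_pos: [0.4486, -0.1103, 0.0281]
tool_rot: [-3.14, 0.0, 1.424]
contact_force: [-0.1, 0.1, -4.0]
opening: 0.0458
grip_force: 35.0
```

Contact is starting, so a hair lower and then open gently.

Request:
{"api": "step_arm", "payload": {"squeeze": 20, "steps": [{"x": 0, "y": 0, "z": 0.0007, "rx": 0, "ry": 0, "rz": 0, "claw": -1}, {"x": 0, "y": 0, "z": 0.0007, "rx": 0, "ry": 0, "rz": 0, "claw": -1}, {"x": 0, "y": 0, "z": 0.0007, "rx": 0, "ry": 0, "rz": 0, "claw": 0.1}, {"x": 0, "y": 0, "z": 0.0007, "rx": 0, "ry": 0, "rz": 0, "claw": 0.3}, {"x": 0, "y": 0, "z": 0.0007, "rx": 0, "ry": 0, "rz": 0, "claw": 0.5}, {"x": 0, "y": 0, "z": 0.0007, "rx": 0, "ry": 0, "rz": 0, "claw": 0.5}]}}

```text
time: 8.02
tool_pos: [0.4489, -0.1103, 0.0275]
tool_rot: [-3.141, 0.0, 1.424]
contact_force: [0.1, -0.1, -0.0]
opening: 0.0655
grip_force: 0.0
```

Request:
{"api": "step_arm", "payload": {"steps": [{"x": 0, "y": 0, "z": -0.03, "rx": 0, "ry": 0, "rz": 0, "claw": 0.6}, {"x": 0, "y": 0, "z": -0.08, "rx": 0, "ry": 0, "rz": 0, "claw": 1}, {"x": 0, "y": 0, "z": -0.13, "rx": 0, "ry": 0, "rz": 0, "claw": 1}, {"x": 0, "y": 0, "z": -0.18, "rx": 0, "ry": 0, "rz": 0, "claw": 1}, {"x": 0, "y": 0, "z": -0.2, "rx": 0, "ry": 0, "rz": 0, "claw": 1}, {"x": 0, "y": 0, "z": -0.2, "rx": 0, "ry": 0, "rz": 0, "claw": 1}]}}

```text
time: 8.52
tool_pos: [0.4509, -0.1111, 0.1814]
tool_rot: [3.135, 0.002, 1.424]
contact_force: [0.8, 0.7, 0.1]
opening: 0.0914
grip_force: 0.0
```

```bash
python3 -c "
from h import *
im,P=look('w3',((.449,-.110),.05,.03,.06),((.449,-.110),.09,.02,.029))
plan(447,-360,190,40)"
```

```text
(array([ 448.9, -109.5,   70.4,   46. ,   81.3,   44.3,   33.1,   49.8]), 6406)
(array([ 448.6, -110.4,  116.4,   92.3,   81.8,   24.7,   23. ,   26.2]), 10843)
pose [ 449.7 -110.6  179. ] [1.7983e+02 7.0000e-02 8.1580e+01] op 91.9 F [ 0.2  0.  -0.8] t 8.57 q [-0.41  0.28  1.76 -0.    1.1  -0.26]
xyz [-0.3295  0.0451 -0.0141] r [4.10e-03 2.00e-04 9.24e-01]
```

The V-block is seated: top about 48 mm, within 1 mm of centre, yaw matching. Chuck next, and I'll keep the yaw since it is round.

```bash
python3 -c "
from h import *
plan(447,-358,185,81.6)"
```

```text
pose [ 449.7 -110.6  179. ] [1.7983e+02 7.0000e-02 8.1580e+01] op 91.9 F [ 0.2  0.  -0.8] t 8.57 q [-0.41  0.28  1.76 -0.    1.1  -0.26]
xyz [-0.3268  0.0447 -0.0074] r [ 0.0037  0.0016 -0.0005]
```

Request:
{"api": "step_arm", "payload": {"steps": [{"x": -0.3268, "y": 0.0447, "z": -0.007, "rx": 0, "ry": 0, "rz": 0, "claw": 1}, {"x": -0.3268, "y": 0.0447, "z": -0.007, "rx": 0, "ry": 0, "rz": 0, "claw": 1}, {"x": -0.3268, "y": 0.0447, "z": -0.007, "rx": 0, "ry": 0, "rz": 0, "claw": 1}, {"x": -0.3268, "y": 0.0447, "z": -0.007, "rx": 0, "ry": 0, "rz": 0, "claw": 1}, {"x": -0.3268, "y": 0.0447, "z": -0.007, "rx": 0, "ry": 0, "rz": 0, "claw": 1}, {"x": -0.3268, "y": 0.0447, "z": -0.007, "rx": 0, "ry": 0, "rz": 0, "claw": 1}, {"x": -0.3268, "y": 0.0447, "z": -0.007, "rx": 0, "ry": 0, "rz": 0, "claw": 1}, {"x": -0.3268, "y": 0.0447, "z": -0.007, "rx": 0, "ry": 0, "rz": 0, "claw": 1}]}}

```text
time: 9.23
tool_pos: [0.4448, -0.3588, 0.1799]
tool_rot: [-3.137, -0.002, 1.42]
contact_force: [0.4, 0.2, -0.3]
opening: 0.092
grip_force: 0.0
```

```bash
python3 -c "
from h import *
im,P=look('w4',((.447,-.358),.05,.015,.09),((.447,-.358),.05,.028,.042),((.447,-.358),.05,.06,.09))
m=(np.hypot(P[...,0]-.447,P[...,1]+.358)<.05)&(P[...,2]>.03)&(P[...,2]<.041)
print(np.array(cv2.minEnclosingCircle((P[m][:,:2]*1000).astype(np.float32)),dtype=object))
n=np.load('w4.npz')['P']; ii=np.argwhere(m); print(ii.min(0),ii.max(0))
plan(447,-360,20,81.6)"
```

```text
(array([ 446.6, -360. ,   52. ,   51.4,   82.2,   53.1,   36.5,   73. ]), 4130)
(array([ 446.7, -359.6,   51.1,   50.4,   85. ,   40.7,   30. ,   41.9]), 758)
(array([ 446.6, -359.7,   28.7,   28.1,   11.3,   64.7,   60.4,   73.5]), 1371)
[(446.55462646484375, -359.8155517578125) 25.91971778869629]
[187 286] [258 356]
pose [ 445.  -357.3  180.3] [-1.7974e+02 -1.5000e-01  8.1480e+01] op 91.6 F [ 0.6  0.8 -1.4] t 9.28 q [-0.81  0.47  1.46 -0.    1.22 -0.66]
xyz [-0.0037  0.0041  0.2137] r [-0.0058 -0.0034 -0.0027]
```

View pics/w4.png

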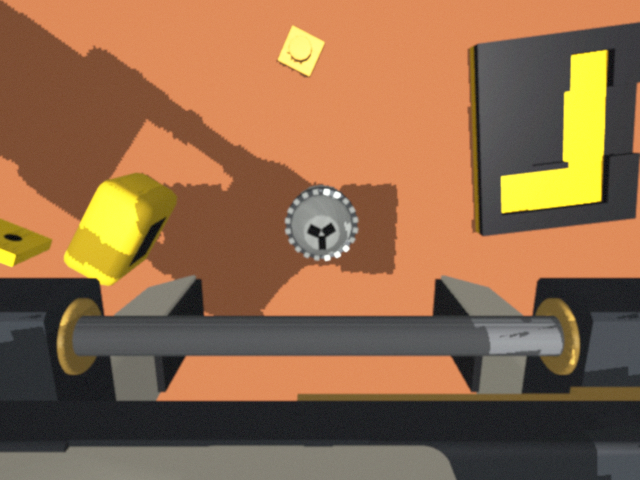

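The chuck is at (322,222) in the wrist view, jaws up, ring 51.8 mm in diameter and centred at (446.6,-359.8). Descending.

Request:
{"api": "step_arm", "payload": {"steps": [{"x": -0.003, "y": 0.004, "z": 0.05, "rx": -0.005, "ry": -0.003, "rz": 0, "claw": 1}, {"x": -0.003, "y": 0.004, "z": 0.1, "rx": -0.005, "ry": -0.003, "rz": 0, "claw": 1}, {"x": -0.003, "y": 0.004, "z": 0.14, "rx": -0.005, "ry": -0.003, "rz": 0, "claw": 1}, {"x": -0.003, "y": 0.004, "z": 0.18, "rx": -0.005, "ry": -0.003, "rz": 0, "claw": 1}, {"x": -0.003, "y": 0.004, "z": 0.2, "rx": -0.005, "ry": -0.003, "rz": 0, "claw": 1}, {"x": -0.003, "y": 0.004, "z": 0.2, "rx": -0.005, "ry": -0.003, "rz": 0, "claw": 1}, {"x": -0.003, "y": 0.004, "z": 0.2, "rx": -0.005, "ry": -0.003, "rz": 0, "claw": 1}]}}

```text
time: 9.87
tool_pos: [0.4482, -0.3584, 0.0319]
tool_rot: [3.141, 0.001, 1.425]
contact_force: [0.5, -0.5, 1.0]
opening: 0.0917
grip_force: 0.0
```

```bash
python3 -c "
from h import *
plan(446.6,-359.8,20,81.6)"
```

```text
pose [ 448.2 -358.4   31.9] [1.7998e+02 4.0000e-02 8.1660e+01] op 91.7 F [ 0.5 -0.5  1. ] t 9.87 q [-0.81  0.65  1.61 -0.    0.88 -0.66]
xyz [-0.0021 -0.0018  0.0158] r [0.0003 0.0008 0.0013]
```

Request:
{"api": "step_arm", "payload": {"squeeze": 35, "steps": [{"x": -0.0021, "y": -0.0018, "z": 0.0158, "rx": 0, "ry": 0, "rz": 0, "claw": 1}, {"x": -0.0021, "y": -0.0018, "z": 0.0158, "rx": 0, "ry": 0, "rz": 0, "claw": 1}, {"x": -0.0021, "y": -0.0018, "z": 0.0158, "rx": 0, "ry": 0, "rz": 0, "claw": 0.3}, {"x": -0.0021, "y": -0.0018, "z": 0.0158, "rx": 0, "ry": 0, "rz": 0, "claw": 0.2}, {"x": -0.0021, "y": -0.0018, "z": 0.0158, "rx": 0, "ry": 0, "rz": 0, "claw": -1}, {"x": -0.0021, "y": -0.0018, "z": 0.0158, "rx": 0, "ry": 0, "rz": 0, "claw": -1}, {"x": -0.0021, "y": -0.0018, "z": 0.0158, "rx": 0, "ry": 0, "rz": 0, "claw": -1}, {"x": -0.0021, "y": -0.0018, "z": 0.0158, "rx": 0, "ry": 0, "rz": 0, "claw": -1}, {"x": -0.0021, "y": -0.0018, "z": 0.0158, "rx": 0, "ry": 0, "rz": 0, "claw": -1}, {"x": -0.0021, "y": -0.0018, "z": 0.0158, "rx": 0, "ry": 0, "rz": 0, "claw": -1}, {"x": -0.0021, "y": -0.0018, "z": 0.0158, "rx": 0, "ry": 0, "rz": 0, "claw": -1}]}}

```text
time: 10.78
tool_pos: [0.4468, -0.3617, 0.0209]
tool_rot: [3.139, 0.002, 1.424]
contact_force: [-0.9, 1.0, 2.9]
opening: 0.0511
grip_force: 35.0
```

```bash
python3 -c "
from h import *
plan(449.5,364,150,81.6)"
```

```text
pose [ 446.8 -361.7   20.9] [1.7987e+02 1.4000e-01 8.1570e+01] op 51.1 F [-0.9  1.   2.9] t 10.78 q [-0.81  0.66  1.62 -0.    0.86 -0.67]
xyz [ 0.9572 -0.1378 -0.1748] r [ 0.0029  0.0032 -0.0006]
```

Request:
{"api": "step_arm", "payload": {"steps": [{"x": 0, "y": 0, "z": -0.015, "rx": 0, "ry": 0, "rz": 0, "claw": -1}, {"x": 0, "y": 0, "z": -0.06, "rx": 0, "ry": 0, "rz": 0, "claw": -1}, {"x": 0, "y": 0, "z": -0.11, "rx": 0, "ry": 0, "rz": 0, "claw": -1}, {"x": 0, "y": 0, "z": -0.16, "rx": 0, "ry": 0, "rz": 0, "claw": -1}, {"x": 0.03, "y": -0.0043, "z": -0.175, "rx": 0, "ry": 0, "rz": 0, "claw": -1}, {"x": 0.07, "y": -0.01, "z": -0.175, "rx": 0, "ry": 0, "rz": 0, "claw": -1}, {"x": 0.12, "y": -0.0173, "z": -0.175, "rx": 0, "ry": 0, "rz": 0, "claw": -1}, {"x": 0.17, "y": -0.0245, "z": -0.175, "rx": 0, "ry": 0, "rz": 0, "claw": -1}, {"x": 0.22, "y": -0.0317, "z": -0.175, "rx": 0, "ry": 0, "rz": 0, "claw": -1}, {"x": 0.27, "y": -0.0389, "z": -0.175, "rx": 0, "ry": 0, "rz": 0, "claw": -1}, {"x": 0.32, "y": -0.0461, "z": -0.175, "rx": 0, "ry": 0, "rz": 0, "claw": -1}, {"x": 0.37, "y": -0.0533, "z": -0.175, "rx": 0, "ry": 0, "rz": 0, "claw": -1}]}}

```text
time: 11.78
tool_pos: [0.447, -0.0791, 0.1515]
tool_rot: [3.139, 0.002, 1.423]
contact_force: [1.3, -0.7, -3.2]
opening: 0.0512
grip_force: 35.0
```

```bash
python3 -c "
from h import *
plan(449.5,364,150,81.6)"
```

```text
pose [447.  -79.1 151.5] [1.7988e+02 1.3000e-01 8.1550e+01] op 51.2 F [ 1.3 -0.7 -3.2] t 11.78 q [-0.34  0.29  1.82 -0.    1.02 -0.19]
xyz [ 5.848e-01 -8.350e-02  5.000e-04] r [ 0.0027  0.0029 -0.0011]
```

Request:
{"api": "step_arm", "payload": {"steps": [{"x": 0.05, "y": -0.007, "z": 0, "rx": 0.003, "ry": 0.003, "rz": 0, "claw": -1}, {"x": 0.1, "y": -0.014, "z": 0, "rx": 0.003, "ry": 0.003, "rz": 0, "claw": -1}, {"x": 0.15, "y": -0.0212, "z": 0, "rx": 0.003, "ry": 0.003, "rz": 0, "claw": -1}, {"x": 0.2, "y": -0.0284, "z": 0, "rx": 0.003, "ry": 0.003, "rz": 0, "claw": -1}, {"x": 0.25, "y": -0.0356, "z": 0, "rx": 0.003, "ry": 0.003, "rz": 0, "claw": -1}, {"x": 0.3, "y": -0.0428, "z": 0, "rx": 0.003, "ry": 0.003, "rz": 0, "claw": -1}, {"x": 0.35, "y": -0.05, "z": 0, "rx": 0.003, "ry": 0.003, "rz": 0, "claw": -1}, {"x": 0.4, "y": -0.0572, "z": 0, "rx": 0.003, "ry": 0.003, "rz": 0, "claw": -1}, {"x": 0.45, "y": -0.0644, "z": 0, "rx": 0.003, "ry": 0.003, "rz": 0, "claw": -1}, {"x": 0.5, "y": -0.0715, "z": 0, "rx": 0.003, "ry": 0.003, "rz": 0, "claw": -1}, {"x": 0.54, "y": -0.077, "z": 0, "rx": 0.003, "ry": 0.003, "rz": 0, "claw": -1}, {"x": 0.57, "y": -0.0815, "z": 0, "rx": 0.003, "ry": 0.003, "rz": 0, "claw": -1}]}}

```text
time: 12.78
tool_pos: [0.449, 0.3536, 0.15]
tool_rot: [-3.141, -0.0, 1.425]
contact_force: [0.8, -1.5, -3.7]
opening: 0.0512
grip_force: 35.0
```

Request:
{"api": "step_arm", "payload": {"steps": [{"x": 0.01, "y": -0.0014, "z": 0, "rx": 0, "ry": 0, "rz": 0, "claw": -1}, {"x": 0.0148, "y": -0.002, "z": 0, "rx": 0, "ry": 0, "rz": 0, "claw": -1}, {"x": 0.0148, "y": -0.002, "z": 0, "rx": 0, "ry": 0, "rz": 0, "claw": -1}, {"x": 0.0148, "y": -0.002, "z": 0, "rx": 0, "ry": 0, "rz": 0, "claw": -1}]}}

```text
time: 13.12
tool_pos: [0.4499, 0.361, 0.1499]
tool_rot: [-3.141, 0.001, 1.423]
contact_force: [-0.6, -1.1, -3.0]
opening: 0.0512
grip_force: 35.0
```

```bash
python3 -c "
from h import *
im,P=look('w5',((.449,.364),.085,.02,.029),((.449,.364),.055,.002,.012),((.449,.364),.05,.06,.15),((.449,.364),.03,.17,.21))
plan(449.5,364,60,81.6)"
```

```text
(array([450.7, 367. , 104.3, 101.6, -14. ,  24.7,  23.2,  26.2]), 12231)
(array([452.6, 382.6,  71. ,  61.6,  82.4,   8.8,   7.3,  10.3]), 4321)
(array([449.2, 379.8,  48.8,  14.7,  -4.2, 141.3, 133.3, 149.2]), 846)
(array([449.6, 361.9,  56.5,  52.6,  27.9, 183.8, 170.3, 206.2]), 11643)
pose [450.1 360.9 150. ] [-1.7998e+02  5.0000e-02  8.1510e+01] op 51.7 F [ 0.1 -0.3 -3.1] t 13.17 q [ 0.54  0.5   1.49 -0.    1.15  0.69]
xyz [ 0.0041 -0.0013  0.12  ] r [-0.0005  0.0011 -0.002 ]
```

View pics/w5.png

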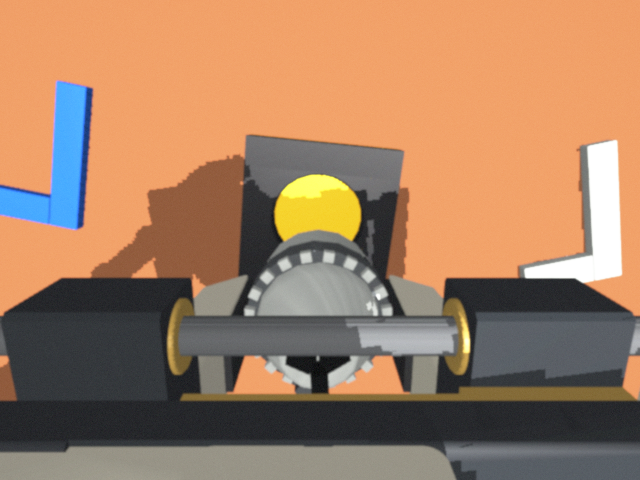

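Wrist view: the chuck hangs upright at (320,310), and the foam (240–402, from row 136) with the yellow disc at (318,210) lies ahead. The foam centre is about (450.2,365.2) and the chuck sits +1.9 mm in y from the TCP, so the target TCP is (450.4,363.3).

Request:
{"api": "step_arm", "payload": {"steps": [{"x": 0.003, "y": -0.0005, "z": 0.03, "rx": 0, "ry": 0, "rz": 0, "claw": -1}, {"x": 0.003, "y": -0.0005, "z": 0.07, "rx": 0, "ry": 0, "rz": 0, "claw": -1}, {"x": 0.003, "y": -0.0005, "z": 0.11, "rx": 0, "ry": 0, "rz": 0, "claw": -1}, {"x": 0.003, "y": -0.0005, "z": 0.13, "rx": 0, "ry": 0, "rz": 0, "claw": -1}, {"x": 0.003, "y": -0.0005, "z": 0.136, "rx": 0, "ry": 0, "rz": 0, "claw": -1}, {"x": 0.003, "y": -0.0005, "z": 0.136, "rx": 0, "ry": 0, "rz": 0, "claw": -1}, {"x": 0.003, "y": -0.0005, "z": 0.136, "rx": 0, "ry": 0, "rz": 0, "claw": -1}]}}

```text
time: 13.75
tool_pos: [0.4509, 0.3642, 0.0491]
tool_rot: [3.14, -0.001, 1.423]
contact_force: [-0.5, -0.1, -4.0]
opening: 0.0511
grip_force: 35.0
```

```bash
python3 -c "
from h import *
plan(450.4,363.3,29,81.6)"
```

```text
pose [450.9 364.2  49.1] [ 1.7993e+02 -5.0000e-02  8.1520e+01] op 51.1 F [-0.5 -0.1 -4. ] t 13.75 q [ 0.55  0.63  1.58 -0.    0.93  0.7 ]
xyz [-0.0012 -0.0005  0.0268] r [ 0.0015 -0.001  -0.0019]
```

Request:
{"api": "step_arm", "payload": {"steps": [{"x": -0.001, "y": -0.0005, "z": 0.006, "rx": 0, "ry": 0, "rz": 0, "claw": -1}, {"x": -0.001, "y": -0.0005, "z": 0.012, "rx": 0, "ry": 0, "rz": 0, "claw": -1}, {"x": -0.001, "y": -0.0005, "z": 0.018, "rx": 0, "ry": 0, "rz": 0, "claw": -1}, {"x": -0.001, "y": -0.0005, "z": 0.023, "rx": 0, "ry": 0, "rz": 0, "claw": -1}, {"x": -0.001, "y": -0.0005, "z": 0.025, "rx": 0, "ry": 0, "rz": 0, "claw": -1}, {"x": -0.001, "y": -0.0005, "z": 0.026, "rx": 0, "ry": 0, "rz": 0, "claw": -1}, {"x": -0.001, "y": -0.0005, "z": 0.026, "rx": 0, "ry": 0, "rz": 0, "claw": -1}]}}

```text
time: 14.33
tool_pos: [0.4493, 0.3637, 0.0289]
tool_rot: [-3.142, 0.0, 1.424]
contact_force: [-2.1, -0.8, 0.5]
opening: 0.0509
grip_force: 35.0
```

Request:
{"api": "step_arm", "payload": {"squeeze": 15, "steps": [{"x": 0, "y": 0, "z": 0, "rx": 0, "ry": 0, "rz": 0, "claw": -1}, {"x": 0, "y": 0, "z": 0, "rx": 0, "ry": 0, "rz": 0, "claw": 0.2}, {"x": 0, "y": 0, "z": 0, "rx": 0, "ry": 0, "rz": 0, "claw": 0.4}, {"x": 0, "y": 0, "z": 0, "rx": 0, "ry": 0, "rz": 0, "claw": 0.7}, {"x": 0, "y": 0, "z": 0, "rx": 0, "ry": 0, "rz": 0, "claw": 0.7}, {"x": 0, "y": 0, "z": -0.03, "rx": 0, "ry": 0, "rz": 0, "claw": 0.8}, {"x": 0, "y": 0, "z": -0.08, "rx": 0, "ry": 0, "rz": 0, "claw": 1}, {"x": 0, "y": 0, "z": -0.13, "rx": 0, "ry": 0, "rz": 0, "claw": 1}, {"x": 0, "y": 0, "z": -0.18, "rx": 0, "ry": 0, "rz": 0, "claw": 1}, {"x": 0, "y": 0, "z": -0.2, "rx": 0, "ry": 0, "rz": 0, "claw": 1}, {"x": 0, "y": 0, "z": -0.2, "rx": 0, "ry": 0, "rz": 0, "claw": 1}, {"x": 0, "y": 0, "z": -0.2, "rx": 0, "ry": 0, "rz": 0, "claw": 1}]}}

```text
time: 15.33
tool_pos: [0.4498, 0.3639, 0.1792]
tool_rot: [3.14, -0.001, 1.424]
contact_force: [-0.6, -0.8, -0.9]
opening: 0.092
grip_force: 0.0
```

```bash
python3 -c "
from h import *
im,P=look('w6',((.449,.364),.085,.02,.029),((.449,.364),.04,.03,.09),((.449,.364),.04,.069,.09),((.649,.316),.085,.0055,.02))
plan(649,316,185,0)"
```

```text
(array([450.3, 365.5, 104.7, 104.4,  75.9,  24.7,  23.2,  26.2]), 13453)
(array([449.8, 365.2,  51.8,  51.7,  47. ,  61.2,  45. ,  81.1]), 4375)
(array([450. , 365.3,  27.7,  27.4,   2.1,  72.8,  69.3,  81.6]), 1368)
(array([627.9, 336.1, 100.4,  71.2, -86. ,  10.6,   6.3,  12.2]), 5148)
pose [449.2 363.4 177.8] [-1.7996e+02  4.0000e-02  8.1570e+01] op 91.9 F [ 0.7 -0.1 -0.6] t 15.38 q [ 0.55  0.48  1.45 -0.    1.21  0.69]
xyz [-0.0235  0.2729 -0.0098] r [-0.0000e+00  1.3000e-03  1.8126e+00]
```

The chuck is seated: jaw tips at 81 mm, centre within 0.5 mm. Square next; the fit gives centre (627.9,336.1) and yaw 94, with the corner at +x/-y.

```bash
python3 -c "
from h import *
plan(653.3,331.9,150,94)"
```

```text
pose [449.2 363.4 177.8] [-1.7996e+02  4.0000e-02  8.1570e+01] op 91.9 F [ 0.7 -0.1 -0.6] t 15.38 q [ 0.55  0.48  1.45 -0.    1.21  0.69]
xyz [-0.0017  0.2754  0.0368] r [-0.0009  0.0008 -0.2763]
```

Request:
{"api": "step_arm", "payload": {"steps": [{"x": -0.0017, "y": 0.2754, "z": 0, "rx": 0, "ry": 0, "rz": -0.276, "claw": 1}, {"x": -0.0017, "y": 0.2754, "z": 0, "rx": 0, "ry": 0, "rz": -0.276, "claw": 1}, {"x": -0.0017, "y": 0.2754, "z": 0.037, "rx": 0, "ry": 0, "rz": -0.276, "claw": 1}, {"x": -0.0017, "y": 0.2754, "z": 0.037, "rx": 0, "ry": 0, "rz": -0.276, "claw": 1}, {"x": -0.0017, "y": 0.2754, "z": 0.037, "rx": 0, "ry": 0, "rz": -0.276, "claw": 1}, {"x": -0.0017, "y": 0.2754, "z": 0.037, "rx": 0, "ry": 0, "rz": -0.276, "claw": 1}, {"x": -0.0017, "y": 0.2754, "z": 0.037, "rx": 0, "ry": 0, "rz": -0.276, "claw": 1}, {"x": -0.0017, "y": 0.2754, "z": 0.037, "rx": 0, "ry": 0, "rz": -0.276, "claw": 1}, {"x": -0.0017, "y": 0.2754, "z": 0.037, "rx": 0, "ry": 0, "rz": -0.276, "claw": 1}]}}

```text
time: 16.13
tool_pos: [0.6524, 0.3329, 0.1507]
tool_rot: [-3.141, 0.0, 1.642]
contact_force: [-0.7, -0.7, 0.4]
opening: 0.0916
grip_force: 0.0
```

```bash
python3 -c "
from h import *
im,P=look('w7',((.628,.336),.075,.0055,.02),((.628,.336),.075,.007,.02))
plan(653.3,331.9,2,94)"
```

```text
(array([628.5, 336. , 100. ,  70. , -86.3,  10.7,   8.9,  12.1]), 5607)
(array([628.5, 336. , 100. ,  70. , -86.3,  10.7,   9.2,  12.1]), 5558)
pose [652.5 333.1 151.5] [ 1.7999e+02 -1.0000e-02  9.4070e+01] op 91.8 F [-0.6  0.5  0.1] t 16.18 q [0.37 0.8  0.94 0.   1.41 0.3 ]
xyz [-0.0017  0.001   0.1994] r [ 0.0003 -0.0003  0.0016]
```

View pics/w7.png

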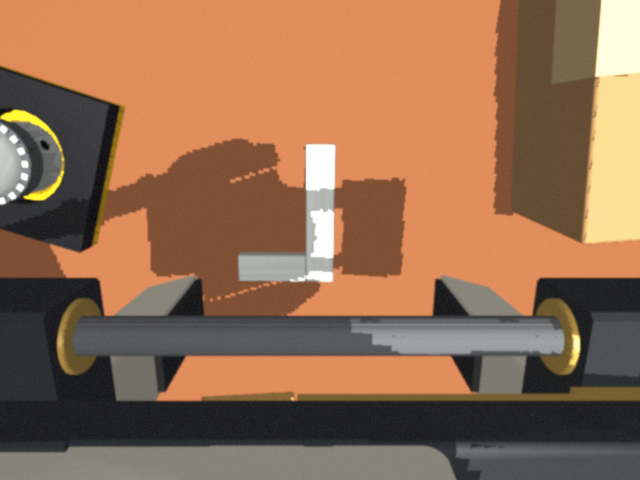

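Wrist view: steel square with its long leg vertical (305–335, rows 145–280) and short leg to the left at row 267. The fit is 100x70 mm, top at about 10 mm, centre (628.5,336.0), yaw 93.7. I'll grip the long leg at (653.8,331.6).

Request:
{"api": "step_arm", "payload": {"steps": [{"x": -0.002, "y": 0.0017, "z": 0.04, "rx": 0, "ry": 0, "rz": 0.008, "claw": 0.4}, {"x": -0.002, "y": 0.0017, "z": 0.09, "rx": 0, "ry": 0, "rz": 0.008, "claw": 0.4}, {"x": -0.002, "y": 0.0017, "z": 0.13, "rx": 0, "ry": 0, "rz": 0.008, "claw": 0.4}, {"x": -0.002, "y": 0.0017, "z": 0.16, "rx": 0, "ry": 0, "rz": 0.008, "claw": 0.4}, {"x": -0.002, "y": 0.0017, "z": 0.18, "rx": 0, "ry": 0, "rz": 0.008, "claw": 0.4}, {"x": -0.002, "y": 0.0017, "z": 0.191, "rx": 0, "ry": 0, "rz": 0.008, "claw": 0.4}, {"x": -0.002, "y": 0.0017, "z": 0.191, "rx": 0, "ry": 0, "rz": 0.008, "claw": 0.4}, {"x": -0.002, "y": 0.0017, "z": 0.191, "rx": 0, "ry": 0, "rz": 0.008, "claw": 0.4}]}}

```text
time: 16.85
tool_pos: [0.6551, 0.3315, 0.009]
tool_rot: [3.14, -0.0, 1.635]
contact_force: [0.6, -0.6, 0.2]
opening: 0.0644
grip_force: 0.0
```

```bash
python3 -c "
from h import *
plan(653.8,331.6,2,93.7)"
```

```text
pose [655.1 331.5   9. ] [ 1.7991e+02 -2.0000e-02  9.3680e+01] op 64.4 F [ 0.6 -0.6  0.2] t 16.85 q [ 0.36  0.92  1.08 -0.    1.14  0.3 ]
xyz [ 0.0003 -0.0017  0.0093] r [ 0.002  -0.0006 -0.0005]
```

Request:
{"api": "step_arm", "payload": {"squeeze": 30, "steps": [{"x": 0.0003, "y": -0.0015, "z": 0.005, "rx": 0, "ry": 0, "rz": 0, "claw": 0.4}, {"x": 0.0003, "y": -0.0015, "z": 0.0085, "rx": 0, "ry": 0, "rz": 0, "claw": 0.4}, {"x": 0.0003, "y": -0.0015, "z": 0.0085, "rx": 0, "ry": 0, "rz": 0, "claw": 0.4}, {"x": 0.0003, "y": -0.0015, "z": 0.0085, "rx": 0, "ry": 0, "rz": 0, "claw": -0.3}, {"x": 0.0003, "y": -0.0015, "z": 0.0085, "rx": 0, "ry": 0, "rz": 0, "claw": -0.5}, {"x": 0.0003, "y": -0.0015, "z": 0.0085, "rx": 0, "ry": 0, "rz": 0, "claw": -1}, {"x": 0.0003, "y": -0.0015, "z": 0.0085, "rx": 0, "ry": 0, "rz": 0, "claw": -1}, {"x": 0.0003, "y": -0.0015, "z": 0.0085, "rx": 0, "ry": 0, "rz": 0, "claw": -1}, {"x": 0.0003, "y": -0.0015, "z": 0.0085, "rx": 0, "ry": 0, "rz": 0, "claw": -1}, {"x": 0.0003, "y": -0.0015, "z": 0.0085, "rx": 0, "ry": 0, "rz": 0, "claw": -1}, {"x": 0.0003, "y": -0.0015, "z": 0.0085, "rx": 0, "ry": 0, "rz": 0, "claw": -1}]}}

```text
time: 17.77
tool_pos: [0.6538, 0.3309, 0.0011]
tool_rot: [-3.141, 0.0, 1.634]
contact_force: [-0.0, 0.2, 0.1]
opening: 0.0193
grip_force: 30.0
```

```bash
python3 -c "
from h import *
plan(640,-332,130,90)"
```

```text
pose [653.8 330.9   1.1] [-1.7999e+02  1.0000e-02  9.3630e+01] op 19.3 F [-0.   0.2  0.1] t 17.77 q [ 0.36  0.93  1.08 -0.    1.13  0.3 ]
xyz [-0.881  -0.0744 -0.1718] r [-0.0002  0.0002  0.0806]
```

Request:
{"api": "step_arm", "payload": {"steps": [{"x": 0, "y": 0, "z": -0.01, "rx": 0, "ry": 0, "rz": 0, "claw": -1}, {"x": 0, "y": 0, "z": -0.04, "rx": 0, "ry": 0, "rz": 0, "claw": -1}, {"x": 0, "y": 0, "z": -0.08, "rx": 0, "ry": 0, "rz": 0, "claw": -1}, {"x": 0, "y": 0, "z": -0.13, "rx": 0, "ry": 0, "rz": 0, "claw": -1}, {"x": -0.02, "y": -0.0017, "z": -0.17, "rx": 0, "ry": 0, "rz": 0, "claw": -1}, {"x": -0.06, "y": -0.005, "z": -0.172, "rx": 0, "ry": 0, "rz": 0, "claw": -1}, {"x": -0.11, "y": -0.0093, "z": -0.172, "rx": 0, "ry": 0, "rz": 0, "claw": -1}, {"x": -0.16, "y": -0.0135, "z": -0.172, "rx": 0, "ry": 0, "rz": 0, "claw": -1}, {"x": -0.21, "y": -0.0177, "z": -0.172, "rx": 0, "ry": 0, "rz": 0.02, "claw": -1}, {"x": -0.26, "y": -0.022, "z": -0.172, "rx": 0, "ry": 0, "rz": 0.04, "claw": -1}, {"x": -0.31, "y": -0.026, "z": -0.172, "rx": 0, "ry": 0, "rz": 0.06, "claw": -1}, {"x": -0.36, "y": -0.0304, "z": -0.172, "rx": 0, "ry": 0, "rz": 0.08, "claw": -1}]}}

```text
time: 18.77
tool_pos: [0.6478, 0.0583, 0.1306]
tool_rot: [3.141, 0.0, 1.571]
contact_force: [0.8, -0.5, -1.8]
opening: 0.0198
grip_force: 30.0
```

Request:
{"api": "step_arm", "payload": {"steps": [{"x": -0.05, "y": 0, "z": 0, "rx": 0, "ry": 0, "rz": 0, "claw": -1}, {"x": -0.1, "y": 0, "z": 0, "rx": 0, "ry": 0, "rz": 0, "claw": -1}, {"x": -0.15, "y": 0, "z": 0, "rx": 0, "ry": 0, "rz": 0, "claw": -1}, {"x": -0.2, "y": 0, "z": 0, "rx": 0, "ry": 0, "rz": 0, "claw": -1}, {"x": -0.25, "y": 0, "z": 0, "rx": 0, "ry": 0, "rz": 0, "claw": -1}, {"x": -0.3, "y": 0, "z": 0, "rx": 0, "ry": 0, "rz": 0, "claw": -1}, {"x": -0.35, "y": 0, "z": 0, "rx": 0, "ry": 0, "rz": 0, "claw": -1}, {"x": -0.4, "y": 0, "z": 0, "rx": 0, "ry": 0, "rz": 0, "claw": -1}, {"x": -0.44, "y": 0, "z": 0, "rx": 0, "ry": 0, "rz": 0, "claw": -1}, {"x": -0.47, "y": 0, "z": 0, "rx": 0, "ry": 0, "rz": 0, "claw": -1}, {"x": -0.49, "y": 0, "z": 0, "rx": 0, "ry": 0, "rz": 0, "claw": -1}, {"x": -0.5, "y": 0, "z": 0, "rx": 0, "ry": 0, "rz": 0, "claw": -1}]}}

```text
time: 19.77
tool_pos: [0.6477, -0.3176, 0.1301]
tool_rot: [-3.141, 0.0, 1.569]
contact_force: [-0.2, 0.4, -1.7]
opening: 0.0196
grip_force: 30.0
```

```bash
python3 -c "
from h import *
im,P=look('w8',((.63,-.32),.105,.0135,.0185),((.63,-.32),.08,.003,.0115),((.65,-.32),.09,.11,.16))
plan(640,-332,130,90)"
```

```text
(array([ 629.6, -303.3,  117.3,   96.3,   -1.5,   16.7,   15.3,   18.1]), 14521)
(array([ 629.5, -298.9,  139.7,  108. ,    6.2,    9.2,    7.6,   10.8]), 4477)
(array([ 647.9, -307.5,   95.8,   39.9,   77.6,  139.7,  136.7,  156.3]), 12420)
pose [ 647.7 -317.9  130. ] [-1.7999e+02  4.0000e-02  8.9880e+01] op 19.6 F [ 0.5 -0.4 -2. ] t 19.82 q [-0.56  0.79  1.01 -0.    1.34 -0.56]
xyz [-0.0189 -0.0102  0.    ] r [-0.0003  0.001  -0.0026]
```

View pics/w8.png

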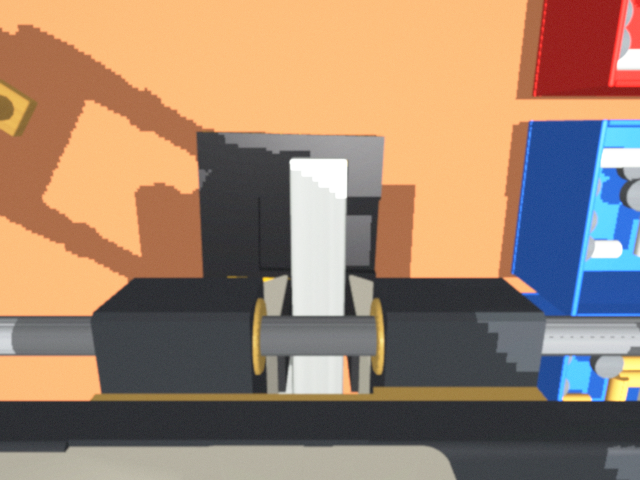

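```bash
python3 -c "
from h import *
P=np.load('w4.npz')['P']
print(fit(P,(.63,-.325),.105,.0135,.0185)); 
print(fit(P,(.63,-.325),.06,.005,.0115))
im=np.load('w4.npz')['im']; y=(im[...,2]>150)&(im[...,1]>150)&(im[...,0]<90)&(np.hypot(P[...,0]-.625,P[...,1]+.325)<.085)&(P[...,2]<.0125)
Q=P.copy(); Q[~y]=9; print('yellow',fit(Q,(.625,-.325),.1,.0,.0125))
P=np.load('w8.npz')['P']; Q=P.copy(); Q[P[...,1]<-.292]=9; print('leg',fit(Q,(.65,-.27),.05,.11,.16))
"
```

```text
(array([ 629.1, -325.1,  140.5,  118.7,   88.5,   16.7,   14.8,   18.1]), 17900)
(array([ 635.9, -332.8,  117.9,  100.1,   31.8,    8.9,    7.3,   10.6]), 12180)
yellow (array([ 627.5, -325. ,  110.6,   78.1,   88.3,    8.8,    7.2,   10.3]), 8121)
leg (array([ 648.3, -276.2,   31.6,   20.1,   89.8,  139.7,  138. ,  141. ]), 4980)
```

Wrist view: the square hangs level with its long leg pointing away (290–347, from row 160), and the foam's far edge is at row 135 with the notch to the right. Foam origin is (625.7,-325.1), yaw 88.45, from two places that agree. The target TCP is (650.3,-331.7,9).

```bash
python3 -c "
from h import *
plan(650.3,-331.7,60,88.45)"
```

```text
pose [ 647.7 -317.9  130. ] [-1.7999e+02  4.0000e-02  8.9880e+01] op 19.6 F [ 0.5 -0.4 -2. ] t 19.82 q [-0.56  0.79  1.01 -0.    1.34 -0.56]
xyz [-0.0184  0.0035  0.0934] r [-0.0003  0.001   0.0318]
```

Request:
{"api": "step_arm", "payload": {"steps": [{"x": -0.009, "y": 0.0017, "z": 0, "rx": 0, "ry": 0, "rz": 0.0318, "claw": -1}, {"x": -0.0184, "y": 0.0035, "z": 0.02, "rx": 0, "ry": 0, "rz": 0.0318, "claw": -1}, {"x": -0.0184, "y": 0.0035, "z": 0.06, "rx": 0, "ry": 0, "rz": 0.0318, "claw": -1}, {"x": -0.0184, "y": 0.0035, "z": 0.1, "rx": 0, "ry": 0, "rz": 0.0318, "claw": -1}, {"x": -0.0184, "y": 0.0035, "z": 0.13, "rx": 0, "ry": 0, "rz": 0.0318, "claw": -1}, {"x": -0.0184, "y": 0.0035, "z": 0.134, "rx": 0, "ry": 0, "rz": 0.0318, "claw": -1}, {"x": -0.0184, "y": 0.0035, "z": 0.134, "rx": 0, "ry": 0, "rz": 0.0318, "claw": -1}, {"x": -0.0184, "y": 0.0035, "z": 0.134, "rx": 0, "ry": 0, "rz": 0.0318, "claw": -1}]}}

```text
time: 20.48
tool_pos: [0.6519, -0.3286, 0.0306]
tool_rot: [3.14, 0.001, 1.547]
contact_force: [-0.4, 0.3, -1.5]
opening: 0.0194
grip_force: 30.0
```

```bash
python3 -c "
from h import *
plan(650.3,-331.7,9,88.45)"
```

```text
pose [ 651.9 -328.6   30.6] [1.7992e+02 5.0000e-02 8.8640e+01] op 19.4 F [-0.4  0.3 -1.5] t 20.48 q [-0.57  0.89  1.08 -0.    1.17 -0.55]
xyz [-0.0042 -0.0021  0.0289] r [0.0017 0.0011 0.0043]
```

Request:
{"api": "step_arm", "payload": {"steps": [{"x": -0.0042, "y": -0.0021, "z": 0.0, "rx": 0.001, "ry": 0.001, "rz": 0.003, "claw": -1}, {"x": -0.0042, "y": -0.0021, "z": 0.007, "rx": 0.001, "ry": 0.001, "rz": 0.003, "claw": -1}, {"x": -0.0042, "y": -0.0021, "z": 0.014, "rx": 0.001, "ry": 0.001, "rz": 0.003, "claw": -1}, {"x": -0.0042, "y": -0.0021, "z": 0.02, "rx": 0.001, "ry": 0.001, "rz": 0.003, "claw": -1}, {"x": -0.0042, "y": -0.0021, "z": 0.024, "rx": 0.001, "ry": 0.001, "rz": 0.003, "claw": -1}, {"x": -0.0042, "y": -0.0021, "z": 0.026, "rx": 0.001, "ry": 0.001, "rz": 0.003, "claw": -1}, {"x": -0.0042, "y": -0.0021, "z": 0.026, "rx": 0.001, "ry": 0.001, "rz": 0.003, "claw": -1}, {"x": -0.0042, "y": -0.0021, "z": 0.026, "rx": 0.001, "ry": 0.001, "rz": 0.003, "claw": -1}]}}

```text
time: 21.15
tool_pos: [0.6494, -0.3319, 0.0101]
tool_rot: [-3.141, -0.001, 1.544]
contact_force: [-0.4, -0.5, -1.6]
opening: 0.0197
grip_force: 30.0
```

```bash
python3 -c "
from h import *
plan(650.3,-331.7,9,88.45)"
```

```text
pose [ 649.4 -331.9   10.1] [-1.7995e+02 -4.0000e-02  8.8470e+01] op 19.7 F [-0.4 -0.5 -1.6] t 21.15 q [-0.58  0.92  1.09  0.    1.13 -0.55]
xyz [0.0003 0.0011 0.0015] r [-0.0011 -0.0009  0.0004]
```

Clear so far, with the square hanging free inside the cut-out. Down the last millimetre.

Request:
{"api": "step_arm", "payload": {"steps": [{"x": 0, "y": 0.0005, "z": 0.0008, "rx": 0, "ry": 0, "rz": 0, "claw": -1}, {"x": 0, "y": 0.0005, "z": 0.0013, "rx": 0, "ry": 0, "rz": 0, "claw": -1}, {"x": 0, "y": 0.0005, "z": 0.0016, "rx": 0, "ry": 0, "rz": 0, "claw": -1}, {"x": 0, "y": 0.0005, "z": 0.0016, "rx": 0, "ry": 0, "rz": 0, "claw": -1}]}}

```text
time: 21.48
tool_pos: [0.6499, -0.3319, 0.0092]
tool_rot: [-3.141, -0.001, 1.544]
contact_force: [0.3, 0.3, -1.8]
opening: 0.0193
grip_force: 30.0
```

Request:
{"api": "step_arm", "payload": {"steps": [{"x": 0, "y": 0, "z": 0.0008, "rx": 0, "ry": 0, "rz": 0, "claw": -1}, {"x": 0, "y": 0, "z": 0.0014, "rx": 0, "ry": 0, "rz": 0, "claw": -1}, {"x": 0, "y": 0, "z": 0.0014, "rx": 0, "ry": 0, "rz": 0, "claw": -1}]}}

```text
time: 21.73
tool_pos: [0.65, -0.332, 0.0091]
tool_rot: [-3.141, -0.0, 1.544]
contact_force: [-2.7, 2.2, 4.9]
opening: 0.0196
grip_force: 30.0
```

Request:
{"api": "step_arm", "payload": {"squeeze": 15, "steps": [{"x": 0, "y": 0, "z": -0.0006, "rx": 0, "ry": 0, "rz": 0, "claw": -1}, {"x": 0, "y": 0, "z": -0.0006, "rx": 0, "ry": 0, "rz": 0, "claw": -0.5}, {"x": 0, "y": 0, "z": -0.0006, "rx": 0, "ry": 0, "rz": 0, "claw": -0.35}, {"x": 0, "y": 0, "z": -0.0006, "rx": 0, "ry": 0, "rz": 0, "claw": -0.35}, {"x": 0, "y": 0, "z": -0.0006, "rx": 0, "ry": 0, "rz": 0, "claw": -0.35}, {"x": 0, "y": 0, "z": -0.02, "rx": 0, "ry": 0, "rz": 0, "claw": -0.35}, {"x": 0, "y": 0, "z": -0.05, "rx": 0, "ry": 0, "rz": 0, "claw": 0}, {"x": 0, "y": 0, "z": -0.1, "rx": 0, "ry": 0, "rz": 0, "claw": 1}, {"x": 0, "y": 0, "z": -0.15, "rx": 0, "ry": 0, "rz": 0, "claw": 1}, {"x": 0, "y": 0, "z": -0.18, "rx": 0, "ry": 0, "rz": 0, "claw": 1}, {"x": 0, "y": 0, "z": -0.18, "rx": 0, "ry": 0, "rz": 0, "claw": 1}, {"x": 0, "y": 0, "z": -0.18, "rx": 0, "ry": 0, "rz": 0, "claw": 1}]}}

```text
time: 22.73
tool_pos: [0.6508, -0.3325, 0.146]
tool_rot: [3.138, 0.002, 1.544]
contact_force: [0.5, 0.5, -0.8]
opening: 0.0647
grip_force: 0.0
```

```bash
python3 -c "
from h import *
im,P=look('w9',((.63,-.325),.105,.0135,.0172))
m=(im.min(-1)>115)&(np.hypot(P[...,0]-.63,P[...,1]+.325)<.09)&(P[...,2]<.03); Q=P.copy(); Q[~m]=9
print('sq',fit(Q,(.63,-.325),.1,.003,.03))
plan(618.5,-100.8,185,128.5)"
```

```text
(array([ 629. , -325.5,  140.7,  117.4,   88.4,   16.5,   15. ,   17.2]), 13960)
sq (array([ 630.5, -312.2,  132.1,  113.9,   86.5,   17.5,    8.4,   19.9]), 13045)
pose [ 649.9 -331.9  143.6] [-1.7999e+02 -2.0000e-02  8.8470e+01] op 69.6 F [-0.5  0.8 -1.5] t 22.78 q [-0.58  0.79  0.96  0.    1.39 -0.55]
xyz [ 0.307  -0.05   -0.0551] r [-0.000e+00 -5.000e-04 -8.896e-01]
```

View pics/w9.png

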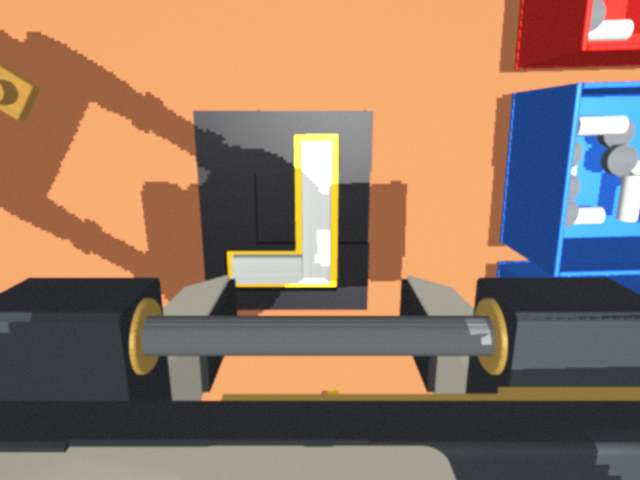

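The square lies flat in its cut-out with a yellow border all round: long leg (302–333, rows 140–285), short leg at row 268. Now the steel parallel.

Request:
{"api": "step_arm", "payload": {"steps": [{"x": 0, "y": 0, "z": -0.055, "rx": 0, "ry": 0, "rz": 0, "claw": 1}, {"x": 0.307, "y": -0.05, "z": -0.055, "rx": 0, "ry": 0, "rz": -0.89, "claw": 1}, {"x": 0.307, "y": -0.05, "z": -0.055, "rx": 0, "ry": 0, "rz": -0.89, "claw": 1}, {"x": 0.307, "y": -0.05, "z": -0.055, "rx": 0, "ry": 0, "rz": -0.89, "claw": 1}, {"x": 0.307, "y": -0.05, "z": -0.055, "rx": 0, "ry": 0, "rz": -0.89, "claw": 1}, {"x": 0.307, "y": -0.05, "z": -0.055, "rx": 0, "ry": 0, "rz": -0.89, "claw": 1}, {"x": 0.307, "y": -0.05, "z": -0.055, "rx": 0, "ry": 0, "rz": -0.89, "claw": 1}, {"x": 0.307, "y": -0.05, "z": -0.055, "rx": 0, "ry": 0, "rz": -0.89, "claw": 1}, {"x": 0.307, "y": -0.05, "z": -0.055, "rx": 0, "ry": 0, "rz": -0.89, "claw": 1}, {"x": 0.307, "y": -0.05, "z": -0.055, "rx": 0, "ry": 0, "rz": -0.89, "claw": 1}, {"x": 0.307, "y": -0.05, "z": -0.055, "rx": 0, "ry": 0, "rz": -0.89, "claw": 1}]}}

```text
time: 23.7
tool_pos: [0.6185, -0.1021, 0.1835]
tool_rot: [-3.14, -0.002, 2.241]
contact_force: [0.4, -0.4, 0.3]
opening: 0.092
grip_force: 0.0
```

```bash
python3 -c "
from h import *
im,P=look('w10',((.6185,-.101),.08,.03,.06),((.6185,-.101),.08,.04,.06),((.615,.105),.1,.022,.032),((.598,.1),.08,.045,.065))
Q=np.load('w9.npz')['P']; 
for c in ((.651,-.30),(.65,-.335),(.61,-.364)):
    m=np.hypot(Q[...,0]-c[0],Q[...,1]-c[1])<.006; print(np.median(Q[m][:,2]))
plan(618.5,-100.8,24,128.5)"
```

```text
(array([ 619.1, -100.9,  125.1,   10. ,  -52.9,   45.7,   44.2,   47.1]), 2401)
(array([ 619.1, -100.9,  125.1,   10. ,  -52.9,   45.7,   44.3,   47.1]), 2396)
(array([620.9,  69.2,  81.2,  74.3, -82.5,  28.6,  23.4,  30.3]), 6369)
(array([604.8,  53.5,  31.2,  10.4, -82.1,  53.6,  46.6,  55.3]), 943)
0.22946519678175545
0.018872365906718563
0.0188047967128257
pose [ 618.5 -102.2  183.6] [-1.7994e+02 -1.1000e-01  1.2838e+02] op 91.8 F [-1.2 -0.3 -0.8] t 23.75 q [-0.29  0.56  1.29  0.    1.29 -0.96]
xyz [0.0011 0.0014 0.2128] r [-0.0012 -0.0023 -0.0027]
```

View pics/w10.png

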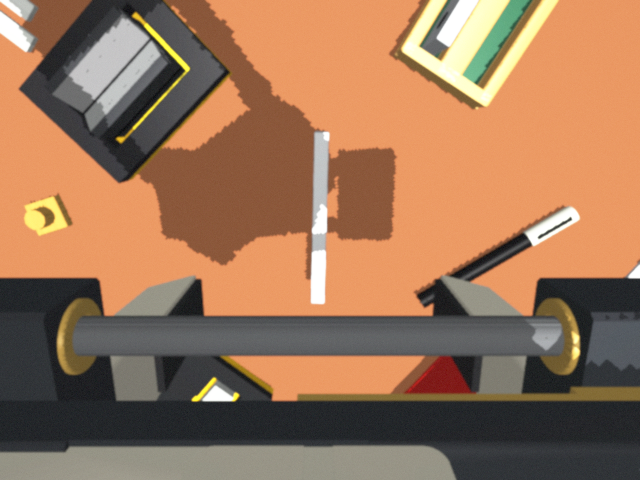

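Wrist view: the steel parallel stands at (320,217), 125x10 mm, top 45 mm, centre (619.1,-100.9), yaw 127.1. The empty green slot of the rack is at the top right (510,40). Descending to grip.

Request:
{"api": "step_arm", "payload": {"steps": [{"x": 0.0008, "y": 0.0005, "z": 0.04, "rx": 0, "ry": 0, "rz": 0.028, "claw": 0}, {"x": 0.0008, "y": 0.0005, "z": 0.09, "rx": 0, "ry": 0, "rz": 0.028, "claw": 0}, {"x": 0.0008, "y": 0.0005, "z": 0.13, "rx": 0, "ry": 0, "rz": 0.028, "claw": 0}, {"x": 0.0008, "y": 0.0005, "z": 0.16, "rx": 0, "ry": 0, "rz": 0.028, "claw": 0}, {"x": 0.0008, "y": 0.0005, "z": 0.165, "rx": 0, "ry": 0, "rz": 0.028, "claw": 0}, {"x": 0.0008, "y": 0.0005, "z": 0.165, "rx": 0, "ry": 0, "rz": 0.028, "claw": 0}, {"x": 0.0008, "y": 0.0005, "z": 0.165, "rx": 0, "ry": 0, "rz": 0.028, "claw": 0}]}}

```text
time: 24.33
tool_pos: [0.6192, -0.101, 0.0617]
tool_rot: [3.141, 0.0, 2.22]
contact_force: [0.7, -1.1, 0.4]
opening: 0.0497
grip_force: 0.0
```

```bash
python3 -c "
from h import *
plan(619.1,-100.9,24,127.1)"
```

```text
pose [ 619.2 -101.    61.7] [1.7996e+02 1.0000e-02 1.2719e+02] op 49.7 F [ 0.7 -1.1  0.4] t 24.33 q [-0.28  0.69  1.42  0.    1.03 -0.93]
xyz [ 0.0002 -0.0001  0.0502] r [0.001  0.0003 0.0019]
```

Request:
{"api": "step_arm", "payload": {"squeeze": 40, "steps": [{"x": 0, "y": 0, "z": 0.03, "rx": 0.001, "ry": 0, "rz": 0.002, "claw": 0}, {"x": 0, "y": 0, "z": 0.05, "rx": 0.001, "ry": 0, "rz": 0.002, "claw": 0}, {"x": 0, "y": 0, "z": 0.0502, "rx": 0.001, "ry": 0, "rz": 0.002, "claw": 0}, {"x": 0, "y": 0, "z": 0.0502, "rx": 0.001, "ry": 0, "rz": 0.002, "claw": -0.5}, {"x": 0, "y": 0, "z": 0.0502, "rx": 0.001, "ry": 0, "rz": 0.002, "claw": -0.6}, {"x": 0, "y": 0, "z": 0.0502, "rx": 0.001, "ry": 0, "rz": 0.002, "claw": -0.7}, {"x": 0, "y": 0, "z": 0.0502, "rx": 0.001, "ry": 0, "rz": 0.002, "claw": -1}, {"x": 0, "y": 0, "z": 0.0502, "rx": 0.001, "ry": 0, "rz": 0.002, "claw": -1}, {"x": 0, "y": 0, "z": 0.0502, "rx": 0.001, "ry": 0, "rz": 0.002, "claw": -1}, {"x": 0, "y": 0, "z": 0.0502, "rx": 0.001, "ry": 0, "rz": 0.002, "claw": -1}, {"x": 0, "y": 0, "z": 0.0502, "rx": 0.001, "ry": 0, "rz": 0.002, "claw": -1}]}}

```text
time: 25.25
tool_pos: [0.6187, -0.1001, 0.0235]
tool_rot: [-3.141, -0.0, 2.219]
contact_force: [-0.7, -0.3, 4.2]
opening: 0.0098
grip_force: 40.0
```

```bash
python3 -c "
from h import *
plan(633,85,140,97.6)"
```

```text
pose [ 618.7 -100.1   23.5] [-1.7997e+02 -2.0000e-02  1.2717e+02] op 9.8 F [-0.7 -0.3  4.2] t 25.25 q [-0.28  0.73  1.45 -0.    0.96 -0.93]
xyz [ 0.1852  0.1642 -0.1553] r [-7.00e-04 -4.00e-04  6.57e-01]
```

Request:
{"api": "step_arm", "payload": {"steps": [{"x": 0, "y": 0, "z": -0.015, "rx": 0, "ry": 0, "rz": 0, "claw": -1}, {"x": 0, "y": 0, "z": -0.05, "rx": 0, "ry": 0, "rz": 0, "claw": -1}, {"x": 0, "y": 0, "z": -0.1, "rx": 0, "ry": 0, "rz": 0, "claw": -1}, {"x": 0, "y": 0, "z": -0.15, "rx": 0, "ry": 0, "rz": 0, "claw": -1}, {"x": 0.03, "y": 0.0266, "z": -0.155, "rx": 0, "ry": 0, "rz": 0.1, "claw": -1}, {"x": 0.065, "y": 0.0576, "z": -0.155, "rx": 0, "ry": 0, "rz": 0.25, "claw": -1}, {"x": 0.1, "y": 0.0887, "z": -0.155, "rx": 0, "ry": 0, "rz": 0.4, "claw": -1}, {"x": 0.135, "y": 0.1197, "z": -0.155, "rx": 0, "ry": 0, "rz": 0.55, "claw": -1}, {"x": 0.165, "y": 0.1463, "z": -0.155, "rx": 0, "ry": 0, "rz": 0.657, "claw": -1}, {"x": 0.185, "y": 0.164, "z": -0.155, "rx": 0, "ry": 0, "rz": 0.657, "claw": -1}, {"x": 0.185, "y": 0.164, "z": -0.155, "rx": 0, "ry": 0, "rz": 0.657, "claw": -1}, {"x": 0.185, "y": 0.164, "z": -0.155, "rx": 0, "ry": 0, "rz": 0.657, "claw": -1}]}}

```text
time: 26.25
tool_pos: [0.6321, 0.0861, 0.1389]
tool_rot: [-3.139, -0.0, 1.706]
contact_force: [0.2, -0.3, -3.6]
opening: 0.0097
grip_force: 40.0
```

```bash
python3 -c "
from h import *
im,P=look('w11',((.615,.105),.1,.025,.032),((.598,.1),.08,.045,.065))
Q=P.copy(); Q[P[...,1]<.115]=9
print('held',fit(Q,(.633,.13),.04,.13,.19)); print('mate far',fit(Q,(.597,.13),.05,.045,.065)); print('rack far',fit(Q,(.615,.15),.08,.025,.032)); 
W=np.load('w5.npz')['P']; 
for f in ('w1','w6','w7'):
    W=np.load(f+'.npz')['P']; print(f,fit(W,(.615,.105),.1,.025,.031),fit(W,(.598,.1),.08,.045,.065))
plan(633,107,60,97.6)"
```

```text
(array([614.4, 117.1, 129.5,  74.2, -82.5,  28.6,  26.7,  30.2]), 12175)
(array([597.3, 110.4, 105.1,  10.3, -82.5,  53.7,  47.1,  55.1]), 3329)
held (array([626.6, 131.1,  33.7,  10. , -81.9, 161. , 148.7, 162.3]), 3208)
mate far (array([593.6, 138.6,  48.3,  10.3, -82.6,  53.6,  47.1,  55. ]), 1684)
rack far (array([610.6, 145.9,  74.5,  71.3,   7. ,  28.6,  26.7,  30.2]), 7483)
w1 (array([615.8, 105.4, 152.7,  74.7, -82.5,  28.4,  25.3,  30.2]), 1851) (array([600.1,  85.8,  58.9,  11.4, -82.2,  53.3,  45.4,  54.9]), 890)
w6 None None
w7 None None
pose [632.2  84.9 138.9] [-179.84   -0.     97.68] op 9.8 F [-0.1 -0.5 -3.6] t 26.3 q [ 0.01  0.62  1.31 -0.    1.21 -0.12]
xyz [0.0291 0.0053 0.1052] r [-0.0036 -0.0001  0.0017]
```

View pics/w11.png

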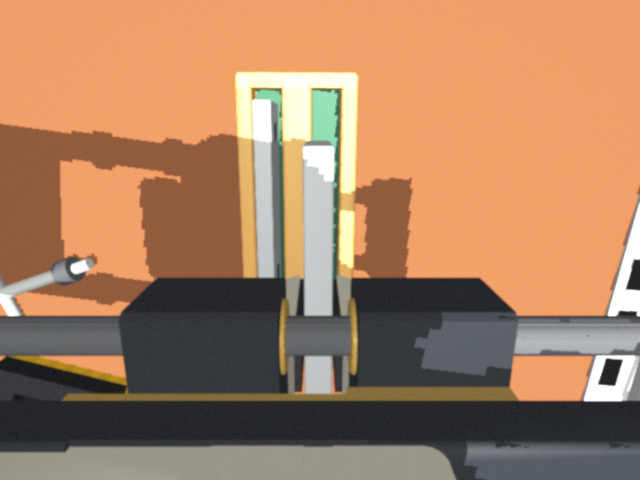

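Wrist view: the held parallel (305–335, from row 143) is aligned with the rack. The mate is in the left slot (265, rows 100–278), and the empty green slot is on the right (325). Rack centre (615.9,105.5), yaw 97.5, agrees with an earlier view. The target TCP is (634.3,108).

```bash
python3 -c "
from h import *
plan(634.3,108,60,97.5)"
```

```text
pose [632.2  84.9 138.9] [-179.84   -0.     97.68] op 9.8 F [-0.1 -0.5 -3.6] t 26.3 q [ 0.01  0.62  1.31 -0.    1.21 -0.12]
xyz [0.0302 0.0072 0.1052] r [-0.0036 -0.0001  0.0039]
```

Request:
{"api": "step_arm", "payload": {"steps": [{"x": 0.02, "y": 0.005, "z": 0, "rx": -0.003, "ry": 0, "rz": 0.004, "claw": -1}, {"x": 0.0302, "y": 0.0072, "z": 0.01, "rx": -0.003, "ry": 0, "rz": 0.004, "claw": -1}, {"x": 0.0302, "y": 0.0072, "z": 0.04, "rx": -0.003, "ry": 0, "rz": 0.004, "claw": -1}, {"x": 0.0302, "y": 0.0072, "z": 0.07, "rx": -0.003, "ry": 0, "rz": 0.004, "claw": -1}, {"x": 0.0302, "y": 0.0072, "z": 0.095, "rx": -0.003, "ry": 0, "rz": 0.004, "claw": -1}, {"x": 0.0302, "y": 0.0072, "z": 0.1, "rx": -0.003, "ry": 0, "rz": 0.004, "claw": -1}, {"x": 0.0302, "y": 0.0072, "z": 0.1, "rx": -0.003, "ry": 0, "rz": 0.004, "claw": -1}, {"x": 0.0302, "y": 0.0072, "z": 0.1, "rx": -0.003, "ry": 0, "rz": 0.004, "claw": -1}, {"x": 0.0302, "y": 0.0072, "z": 0.1, "rx": -0.003, "ry": 0, "rz": 0.004, "claw": -1}]}}

```text
time: 27.05
tool_pos: [0.6361, 0.1077, 0.0658]
tool_rot: [3.138, -0.0, 1.7]
contact_force: [-0.3, -0.4, -4.3]
opening: 0.0096
grip_force: 40.0
```

```bash
python3 -c "
from h import *
im,P=look('w12')
Q=P.copy(); Q[P[...,1]<.13]=9
print('held',fit(Q,(.63,.145),.04,.065,.12)); print('mate far',fit(Q,(.593,.14),.03,.045,.06)); print('rack far',fit(Q,(.61,.16),.08,.025,.032))
plan(634.3,108,32,97.5)"
```

```text
held (array([631.1, 149.5,  40.2,  10. , -82.8,  87.9,  83.4,  89.2]), 3760)
mate far (array([592.8, 146.1,  33.6,  10.5, -82.2,  53.5,  45.9,  55. ]), 2340)
rack far (array([609.7, 153.4,  74.3,  56.2,   7.4,  28.7,  26.7,  30.1]), 10745)
pose [636.  107.8  65.9] [ 1.7978e+02 -1.0000e-02  9.7400e+01] op 9.7 F [ 0.3  0.6 -3.7] t 27.1 q [ 0.05  0.71  1.37  0.    1.06 -0.08]
xyz [ 0.0005 -0.0024  0.0452] r [ 0.0049 -0.0002 -0.0021]
```

View pics/w12.png

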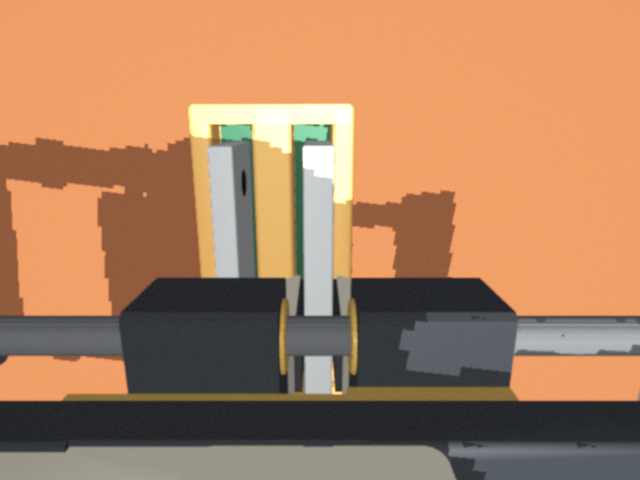

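The parallel is over the slot, about 1.8 mm too far from the mate, and the finger plates look thin beside the mate. I'll correct that and lower.

Request:
{"api": "step_arm", "payload": {"steps": [{"x": 0.0005, "y": -0.0024, "z": 0, "rx": 0.004, "ry": 0, "rz": -0.002, "claw": -1}, {"x": 0.0005, "y": -0.0024, "z": 0.006, "rx": 0.004, "ry": 0, "rz": -0.002, "claw": -1}, {"x": 0.0005, "y": -0.0024, "z": 0.012, "rx": 0.004, "ry": 0, "rz": -0.002, "claw": -1}, {"x": 0.0005, "y": -0.0024, "z": 0.018, "rx": 0.004, "ry": 0, "rz": -0.002, "claw": -1}, {"x": 0.0005, "y": -0.0024, "z": 0.022, "rx": 0.004, "ry": 0, "rz": -0.002, "claw": -1}, {"x": 0.0005, "y": -0.0024, "z": 0.025, "rx": 0.004, "ry": 0, "rz": -0.002, "claw": -1}, {"x": 0.0005, "y": -0.0024, "z": 0.025, "rx": 0.004, "ry": 0, "rz": -0.002, "claw": -1}, {"x": 0.0005, "y": -0.0024, "z": 0.025, "rx": 0.004, "ry": 0, "rz": -0.002, "claw": -1}]}}

```text
time: 27.77
tool_pos: [0.6331, 0.1082, 0.0453]
tool_rot: [-3.139, -0.0, 1.702]
contact_force: [-0.3, -0.4, -3.9]
opening: 0.0094
grip_force: 40.0
```

```bash
python3 -c "
from h import *
plan(634.3,108,31.6,97.5)"
```

```text
pose [633.1 108.2  45.3] [-1.7986e+02 -3.0000e-02  9.7510e+01] op 9.4 F [-0.3 -0.4 -3.9] t 27.77 q [ 0.05  0.73  1.38  0.    1.03 -0.08]
xyz [-0.0004  0.0016  0.0182] r [-0.0032 -0.0006  0.0003]
```

Request:
{"api": "step_arm", "payload": {"steps": [{"x": 0, "y": 0.0008, "z": 0.005, "rx": -0.001, "ry": 0, "rz": 0, "claw": -1}, {"x": 0, "y": 0.0008, "z": 0.01, "rx": -0.001, "ry": 0, "rz": 0, "claw": -1}, {"x": 0, "y": 0.0008, "z": 0.014, "rx": -0.001, "ry": 0, "rz": 0, "claw": -1}, {"x": 0, "y": 0.0008, "z": 0.016, "rx": -0.001, "ry": 0, "rz": 0, "claw": -1}, {"x": 0, "y": 0.0008, "z": 0.017, "rx": -0.001, "ry": 0, "rz": 0, "claw": -1}, {"x": 0, "y": 0.0008, "z": 0.017, "rx": -0.001, "ry": 0, "rz": 0, "claw": -1}, {"x": 0, "y": 0.0008, "z": 0.017, "rx": -0.001, "ry": 0, "rz": 0, "claw": -1}]}}

```text
time: 28.35
tool_pos: [0.6338, 0.1082, 0.0328]
tool_rot: [-3.14, -0.0, 1.702]
contact_force: [-0.9, -0.3, -4.4]
opening: 0.0095
grip_force: 40.0
```

Request:
{"api": "step_arm", "payload": {"steps": [{"x": 0, "y": 0, "z": 0.0008, "rx": 0, "ry": 0, "rz": 0, "claw": -1}, {"x": 0, "y": 0, "z": 0.0014, "rx": 0, "ry": 0, "rz": 0, "claw": -1}, {"x": 0, "y": 0, "z": 0.0018, "rx": 0, "ry": 0, "rz": 0, "claw": -1}, {"x": 0, "y": 0, "z": 0.0018, "rx": 0, "ry": 0, "rz": 0, "claw": -1}]}}

```text
time: 28.68
tool_pos: [0.6338, 0.1082, 0.0316]
tool_rot: [-3.141, -0.0, 1.702]
contact_force: [-1.0, 0.9, -4.1]
opening: 0.0099
grip_force: 40.0
```

Request:
{"api": "step_arm", "payload": {"steps": [{"x": 0, "y": 0, "z": 0.0006, "rx": 0, "ry": 0, "rz": 0, "claw": -1}, {"x": 0, "y": 0, "z": 0.0012, "rx": 0, "ry": 0, "rz": 0, "claw": -1}, {"x": 0, "y": 0, "z": 0.0012, "rx": 0, "ry": 0, "rz": 0, "claw": -1}]}}

```text
time: 28.93
tool_pos: [0.6339, 0.1082, 0.0315]
tool_rot: [-3.141, -0.0, 1.702]
contact_force: [-3.4, 0.1, 5.1]
opening: 0.0099
grip_force: 40.0
```

Seated. I'll open narrowly and rise.

Request:
{"api": "step_arm", "payload": {"squeeze": 15, "steps": [{"x": 0, "y": 0, "z": -0.0005, "rx": 0, "ry": 0, "rz": 0, "claw": -1}, {"x": 0, "y": 0, "z": -0.0005, "rx": 0, "ry": 0, "rz": 0, "claw": -0.75}, {"x": 0, "y": 0, "z": -0.0005, "rx": 0, "ry": 0, "rz": 0, "claw": -0.66}, {"x": 0, "y": 0, "z": -0.0005, "rx": 0, "ry": 0, "rz": 0, "claw": -0.66}, {"x": 0, "y": 0, "z": -0.0005, "rx": 0, "ry": 0, "rz": 0, "claw": -0.66}]}}

```text
time: 29.35
tool_pos: [0.634, 0.1082, 0.0308]
tool_rot: [-3.141, -0.0, 1.702]
contact_force: [-1.1, -0.6, -0.6]
opening: 0.0157
grip_force: 0.0
```

Request:
{"api": "step_arm", "payload": {"steps": [{"x": 0, "y": 0, "z": -0.01, "rx": 0, "ry": 0, "rz": 0, "claw": -0.66}, {"x": 0, "y": 0, "z": -0.03, "rx": 0, "ry": 0, "rz": 0, "claw": -0.66}, {"x": 0, "y": 0, "z": -0.06, "rx": 0, "ry": 0, "rz": 0, "claw": -0.66}, {"x": 0, "y": 0, "z": -0.11, "rx": 0, "ry": 0, "rz": 0, "claw": 0.5}, {"x": 0, "y": 0, "z": -0.16, "rx": 0, "ry": 0, "rz": 0, "claw": 1}, {"x": -0.05, "y": 0, "z": -0.2, "rx": 0, "ry": 0, "rz": 0, "claw": 1}, {"x": -0.05, "y": 0, "z": -0.2, "rx": 0, "ry": 0, "rz": 0, "claw": 1}, {"x": -0.05, "y": 0, "z": -0.2, "rx": 0, "ry": 0, "rz": 0, "claw": 1}, {"x": -0.05, "y": 0, "z": -0.2, "rx": 0, "ry": 0, "rz": 0, "claw": 1}]}}

```text
time: 30.1
tool_pos: [0.6385, 0.0709, 0.1805]
tool_rot: [-3.14, -0.001, 1.701]
contact_force: [-0.4, 0.5, -0.4]
opening: 0.0513
grip_force: 0.0
```

```bash
python3 -c "
from h import *
im,P=look('w13',((.615,.105),.1,.025,.031),((.598,.1),.085,.045,.065))
for n,c in (('par',(.634,.108)),('mate',(.598,.103))):
    Q=P.copy(); s=(P[...,0]-.6159)*-.9914+(P[...,1]-.1055)*-.1305; Q[(s>0)!=(n=='mate')]=9
    print(n,fit(Q,c,.09,.045,.065))
S=np.load('w3.npz')['P']
plan(634,108,180,97.5)
im,d=read_camera('scene'); cv2.imwrite('pics/end.png',im[200:350,140:540]) 
cv2.imwrite('pics/end.png',cv2.resize(im[200:350,140:540],(800,300),interpolation=cv2.INTER_CUBIC))"
```

```text
(array([616. , 105.3, 153.1,  74.2, -82.6,  28.6,  26.5,  30.2]), 12418)
(array([616.4, 103.9, 127.2,  46.6, -82.4,  53.7,  49.3,  55.1]), 5834)
par (array([634.2, 107.8, 124.1,   9.8, -82.6,  53.7,  52.3,  55.2]), 2800)
mate (array([598.6, 100.4, 124.8,  10.3, -82.4,  53.7,  47.2,  55.1]), 3034)
pose [638.   71.4 179.5] [-1.7978e+02 -7.0000e-02  9.7490e+01] op 55.3 F [-0.4  0.2  0.2] t 30.15 q [-0.01  0.6   1.24  0.    1.31 -0.14]
xyz [ 0.049   0.0011 -0.0006] r [-0.005  -0.0016 -0.0001]
```

View pics/end.png

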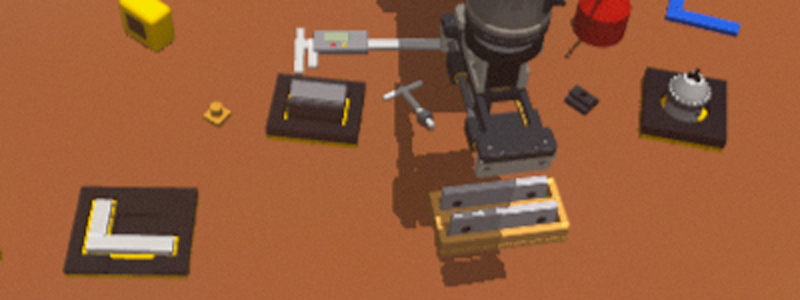

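The scene crop shows all four stowed: V-block (318,100), chuck (688,98), square (130,235) and both parallels upright in the rack (500,205). The arm is clear, so I'm handing in.

```bash
python3 -c "
from h import *
print(robot.hand_in())"
```

```text
the job is handed in; nothing more can be done
None
```

The V-block, chuck, square and loose parallel are all seated in their places and the mate is still standing in its slot; I handed the job in at about 30 s of the 102 s allowed, and no verdict came back.

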